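Rack the long chisels on the sloped rest and close the keeper

TASK

Clear up the carving bench. Swing the keeper bar of the sloped chisel rest fully back, then lay every long chisel across both steel rails, one to a slot, flat on both rails and centred between them; lay the short chisels, which do not span the rails, flat on the floor of the low wooden tray, at any time. When all the long chisels are racked, swing the keeper bar forward over them, fully home into its catch, and let go.

Things in the scene. Friction and masses are not known exactly. Their poses are not given: they have to be found in the camera images.
- chisel0: long stone chisel of 18 mm square steel bar, 195 mm overall, about 0.3 kg: square shank 160 mm long, a 12 mm round striking head at its -x end, a 23 mm flat cutting edge at its +x end. Origin on the bar's axis, in the middle of the shank (9 mm above the table when lying flat); x along the bar. On the table at the start; may be absent (None).
- chisel1: long stone chisel of 18 mm square steel bar, 195 mm overall, about 0.3 kg: square shank 160 mm long, a 12 mm round striking head at its -x end, a 23 mm flat cutting edge at its +x end. Origin on the bar's axis, in the middle of the shank (9 mm above the table when lying flat); x along the bar. On the table at the start; may be absent (None).
- chisel2: long stone chisel of 18 mm square steel bar, 195 mm overall, about 0.3 kg: square shank 160 mm long, a 12 mm round striking head at its -x end, a 23 mm flat cutting edge at its +x end. Origin on the bar's axis, in the middle of the shank (9 mm above the table when lying flat); x along the bar. On the table at the start; may be absent (None).
- chisel3: long stone chisel of 18 mm square steel bar, 195 mm overall, about 0.3 kg: square shank 160 mm long, a 12 mm round striking head at its -x end, a 23 mm flat cutting edge at its +x end. Origin on the bar's axis, in the middle of the shank (9 mm above the table when lying flat); x along the bar. On the table at the start; may be absent (None).
- short0: short chisel, a look-alike of the same 18 mm square bar but only 109 mm overall, about 0.16 kg: square shank 74 mm long, the same head and edge; too short to span the rails. Origin on the bar's axis in the middle of the shank (9 mm above what it lies on); x along the bar. On the table at the start.
- short1: short chisel, a look-alike of the same 18 mm square bar but only 109 mm overall, about 0.16 kg: square shank 74 mm long, the same head and edge; too short to span the rails. Origin on the bar's axis in the middle of the shank (9 mm above what it lies on); x along the bar. On the table at the start.
- bed: bed of the fixed wooden chisel rest: two round steel rails, 12 mm dia, 250 mm long, 120 mm apart (centres), on posts. Origin midway between them in the plane of their tops, 85 mm above the table. x runs from the low rail (x = -60 mm) uphill at 15 degrees to the high rail (+60 mm); y along the rails; z square to the bed: a racked chisel's axis is at z = 9 mm, along x.
- slot0 (a point): where the middle of a racked chisel's shank lies in the first slot: bed x 0, y -78, z 9 mm. Slots are 34 mm wide, between wooden dividers 18 mm wide that stand 14 mm above both rails, at bed y -104, -52, 0, 52 and 104 mm. Between the rails is free space for fingers (base board 65 mm below). Friction keeps a chisel from sliding down the slope.
- slot1 (a point): the same for the second slot, bed y -26 mm. A wooden toe board runs along the low side of the whole bed, its inner face at bed x = -112 mm, its top 25 mm above the plane of the rail tops; it stops a chisel that slides downhill, and a centred chisel just clears it (by 9 mm if the edge points downhill)
- slot2 (a point): the same for the third slot, bed y +26 mm
- slot3 (a point): the same for the fourth slot, bed y +78 mm
- tray: low open wooden tray, fixed to the table, 140 x 140 mm outside, 25 mm high, walls and floor 5 mm thick. Origin at the centre of its underside; x away from the robot, y to its left, z up, give or take its small yaw. It holds the short chisels side by side along x (for instance at y -32 and +32 mm), axis 14 mm above the underside.
- keeper (a joint): keeper bar's angle, rad: 0 = home in its catch over the chisels, 1.5 = fully back (0.4 past upright, towards bed +x). Starts between home and half open. Stiff: stays where left; about 2.5 N at the bar moves it. A 10 mm round rod, 360 mm long, along bed y, on two 102 mm arms outside the slots (bed y -131, +131 mm); home, it passes 6 mm above racked chisels, 30 mm downhill of the bed's origin.
- keeper_grip (a point): the place to grip: on the axis of the keeper's 10 mm rod, on its free end beyond the arm on the bed's -y side (bed y -168 mm; arm at -131, rod ends at -205), free below and beside. Fingers may close across the rod from above and it turns between them. 105 mm above the table when home, 162 mm upright; moves with the keeper.
- keeper_hinge (a point): fixed point on the keeper's hinge axis, at the same bed y as keeper_grip, 60 mm above the table; the axis is horizontal, along bed y; the grip circles it at 102 mm. Home, the grip is 91.5 mm (horizontally) on the downhill side of the hinge and 45.3 mm above it; opening carries it up and over, uphill.
There are look-alikes about, which are no part of the job. What is shaped like the chisel3 but pink is not meant.

How it is judged:
On the way, in this order (a step that is already met when the one before it is completed fails the run):
1. the keeper bar is swung back, out of the way (value of joint keeper above 1.2 rad), for 0.2 s.
2. every long chisel present lies flat on both rails, one to a slot (x of chisel0 in the frame of bed between -0.025 and 0.025 m and y of chisel0 in the frame of bed between -0.1 and 0.1 m and z of chisel0 in the frame of bed between 0.005 and 0.0135 m and angle between the x axis of each of chisel0, chisel1, chisel2, chisel3 and the x axis of bed, either way round below 0.14 rad and linear speed of each of chisel0, chisel1, chisel2, chisel3 below 0.03 m/s and x of chisel1 in the frame of bed between -0.025 and 0.025 m and y of chisel1 in the frame of bed between -0.1 and 0.1 m and z of chisel1 in the frame of bed between 0.005 and 0.0135 m and x of chisel2 in the frame of bed between -0.025 and 0.025 m and y of chisel2 in the frame of bed between -0.1 and 0.1 m and z of chisel2 in the frame of bed between 0.005 and 0.0135 m and x of chisel3 in the frame of bed between -0.025 and 0.025 m and y of chisel3 in the frame of bed between -0.1 and 0.1 m and z of chisel3 in the frame of bed between 0.005 and 0.0135 m), for 0.3 s.
3. the keeper bar is home in its catch over the chisels (value of joint keeper below 0.07 rad), for 0.3 s.
At the end, for the whole second after the job is handed in: Long chisels present: at rest in slots on both rails (axis 5 to 13.5 mm above rail tops, within 0.14 rad of the slot, shank middle within 25 mm of midway); keeper within 0.07 rad of home; both short chisels flat on the tray floor (axis 8 to 22 mm above its underside) (all of step 2 and value of joint keeper below 0.07 rad and x of short0 in the frame of tray between -0.065 and 0.065 m and y of short0 in the frame of tray between -0.065 and 0.065 m and z of short0 in the frame of tray between 0.008 and 0.022 m and linear speed of each of short0, short1 below 0.03 m/s and x of short1 in the frame of tray between -0.065 and 0.065 m and y of short1 in the frame of tray between -0.065 and 0.065 m and z of short1 in the frame of tray between 0.008 and 0.022 m); the robot touches nothing.
Of chisel0, chisel1, chisel2, chisel3 only 2 to 4 are there at a start; the rules pass over those that are not, and their reading is None.
At some moment in a run one of chisel0, chisel1, chisel2, chisel3, short0, short1 may be knocked a few centimetres aside while the robot is not near it.
It also fails if it takes over 210 s, if anything falls off the work surface, if the arm or the gripper's body presses on something with over 40 N, if the wrist force passes 120 N, or if a joint passes its speed limit or range.

ROBOT

A 7-joint arm with a two-finger parallel gripper is mounted at the origin on the work surface. World frame = base frame: x ahead of the robot, y to its left, z up, the work surface at z = 0. Lengths are in m, angles in rad, forces in N, time in s.
With the tool pointing down it reaches from about 0.425 to 0.925 m from the base axis. Payload 6.8 kg.
Tool frame: the origin (TCP) lies midway between the tips of the shut fingers; the grasp point (between the pads) lies 19 mm behind it (bot.pinch_z is the distance from the TCP to the grasp point, in m); z points along the fingers, y is the line along which they close (so a half turn about z gives the same grasp; the last joint's range is limited). The gripper opens to 85 mm and grips with 20 to 120 N. Pads are 22 mm wide; open, the fingers measure 114 mm over their backs; the gripper's body (76 mm by 85 mm) begins 54 mm behind the grasp point. The pads swing forward as they close: fully open they stand 13 mm farther back than shut.
Start: joints at [1.127, 0.477, 0.022, 1.555, -0.011, 1.109, -0.083], TCP at [0.222, -0.637, 0.231] pointing down, gripper open.
Joint ranges: [-2.96, 2.96], [-0.34, 2.1], [-1.41, 1.46], [0.24, 2.44], [-1.37, 4.51], [0.17, 1.92], [-2.96, 2.96]. Speed limits (rad/s): [2.39, 2.39, 3.14, 3.14, 3.14, 3.14, 3.14].

INTERFACE

Orientations are given as a unit quaternion [w, x, y, z].
In Python, from station import bot, imaging gives the robot as it stands. The module is installed in compiled form; this text tells all that it offers.
- The arm moves only by the tool carry_out, never from a script. Its argument "targets" is a list of rows, each a list of 5 numbers: the shift along the tool's x, y, z in cm, then the turn about the tool's z in degrees, then the opening, from -1 (shut) to 1 (fully open). In form: [[x, y, z, yaw, gripper], ...]. A call has 1 to 12 rows; each row shifts and turns the commanded pose from where the row before left it, along the tool's axes as they then stand; what a row does not reach is not made up. A row lasts 1/10 s, in which the tool goes at most 50 mm and 8.59 degrees, less where a joint would pass 70% of its speed; a pose out of reach is approached as far as the arm can. A call is refused whole if a number of a shift passes 5 or a number of a turn 8.59, either way. A call with a gripper value outside its range is refused whole. The fingers move at their own pace and stop on an object; "force" is the grip in N (left out, the last holds). Time passes only in rows, so rows that do not move let the fingers close. It gives the time, the measured TCP pose, the force, the opening and the grip force at its end, in the units of the state.
- bot.get_obs(): the state, without advancing time (a new reading comes with each control period).
- imaging.read_camera(name): name is "side" or "top"; returns the picture (400x640x3 uint8, red, green, blue); there is no depth.
- imaging.calibration(name): a dict with "fx", "fy", "cx", "cy" (pixels), "extrinsics" (4x4, takes a point from world to camera coordinates). Camera axes: x right, y up, looking along -z (the intrinsics and any distortion apply to the point x, -y, -z); pixel columns grow to the right and rows downward; lengths in m; the calibration is good to about 2 mm. A picture is of the moment at which its call begins. calibration takes no time and is no camera call.
- bot.hand_in(): hands the job in; it is judged then, once.
The state is a dict: "t": time; "q": joint angles; "joint_vel": joint speeds; "joint_torque": joint torques, N m; "eef_pos": TCP position; "tool_rot": TCP orientation; "contact_force": force on the tool from outside, world axes, zero at the start; "torque": the same for the moment, N m; "gripper_width": opening from 0.0 (shut) to 1.0 (fully open); "grasp_force": force on a finger pad.
Only numpy, scipy, OpenCV 4.12 (cv2) and the standard library are available. Lean on these libraries where they do the work, as an engineer would, in place of code of your own. Each camera call takes 0.05 s, during which the arm holds its last target. There are 200 camera calls.

## Working session

There is one attempt and no reset: what is moved stays moved. The work goes in short steps, Python scripts to look and compute and a tool call to move; the robot and the scene stay as the last step left them, time stands still between calls to the robot, and variables do not carry over. Pictures are saved under pics/ and viewed, at most 14 in all, crops included, and the job is handed in when it is done.

Besides the shell and the picture viewer there is one more tool, called after "Call:" in YAML: its name, and indented under it one key for each argument. carry_out: Moves the arm, as the interface text tells. Its arguments: {"type":"object","properties":{"targets":{"type":"array"},"force":{"type":"number"}},"required":["targets"]}

```bash
mkdir -p pics
cat > h.py <<'E'
import numpy as np, cv2, json
from station import bot, imaging
from scipy.spatial.transform import Rotation as R
def cal(n):
    c=imaging.calibration(n); return c,np.array(c["extrinsics"])
def snap(n,f):
    im=imaging.read_camera(n); cv2.imwrite(f,cv2.cvtColor(im,cv2.COLOR_RGB2BGR)); return im
def proj(n,P):
    c,E=cal(n); p=E[:3,:3]@np.asarray(P,float)+E[:3,3]
    return np.array([c["cx"]+c["fx"]*p[0]/-p[2], c["cy"]+c["fy"]*-p[1]/-p[2]])
def ray(n,uv):
    c,E=cal(n); d=np.array([(uv[0]-c["cx"])/c["fx"],-(uv[1]-c["cy"])/c["fy"],-1.])
    Rm=E[:3,:3]; return -Rm.T@E[:3,3], Rm.T@d
def atz(n,uv,z):
    o,d=ray(n,uv); return o+d*(z-o[2])/d[2]
def tri(uvt,uvs):
    o1,d1=ray("top",uvt);o2,d2=ray("side",uvs)
    t=np.linalg.lstsq(np.c_[d1,-d2],o2-o1,rcond=None)[0]
    a,b=o1+t[0]*d1,o2+t[1]*d2; return (a+b)/2,np.linalg.norm(a-b)
E
python3 - <<'E'
from h import *
np.set_printoptions(precision=4,suppress=True)
for n in("top","side"):
    snap(n,f"pics/{n}0.png"); c,E=cal(n); print({k:v for k,v in c.items() if k!="extrinsics"}); print(E, -E[:3,:3].T@E[:3,3])
o=bot.get_obs(); print(o["t"],o["eef_pos"],o["tool_rot"],o["gripper_width"],bot.pinch_z)
E
```

```text
{'fx': 452.33843754380484, 'fy': 452.33843754380484, 'cx': 319.65006004905337, 'cy': 199.21939685308516}
[[-0.0014 -0.9999  0.013  -0.1066]
 [ 0.989   0.0005  0.148  -0.5184]
 [-0.148   0.0131  0.9889 -1.285 ]
 [ 0.      0.      0.      1.    ]] [ 0.3223 -0.0895  1.3488]
{'fx': 440.1178697098233, 'fy': 440.1178697098233, 'cx': 315.59179134314735, 'cy': 201.46669350885426}
[[-0.9702 -0.242   0.0111  0.4706]
 [ 0.1738 -0.6634  0.7279 -0.2168]
 [-0.1687  0.7081  0.6856 -1.1122]
 [ 0.      0.      0.      1.    ]] [0.3066 0.7576 0.9151]
0.1 [ 0.2222 -0.6368  0.2304] [-0.0008  0.9859  0.1671 -0.0002] 1.0022132869315996 0.0187
```

View pics/top0.png

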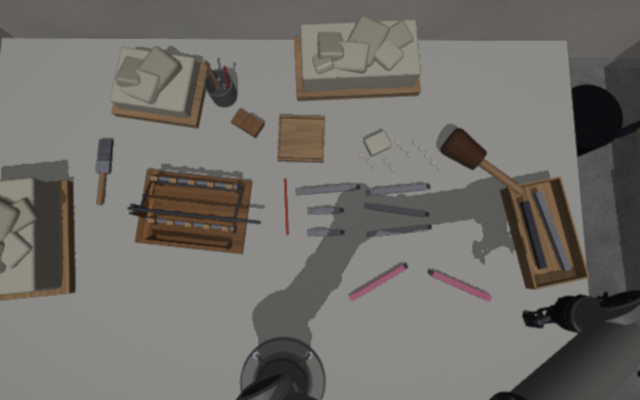

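View pics/side0.png

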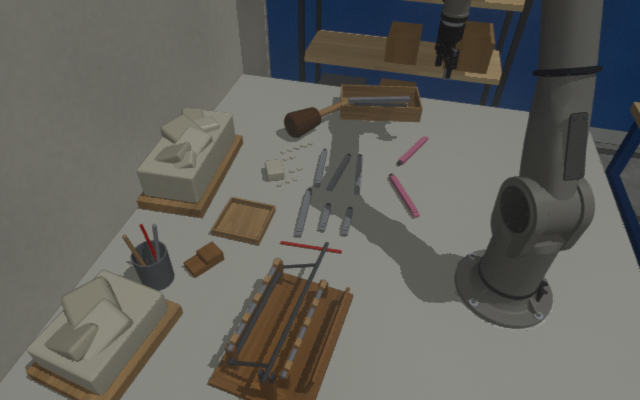

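Top view: the rest is at left (about (195,210)), with its toe board at the lower edge and the keeper bar across the middle. The tray is at (301,138).

Candidate chisels by top pixel:
- Long: (328,188), (398,188), (397,210) dark, (399,230).
- Short: (325,211), (325,231).
- Pink: (378,282), (460,285). These are the stated decoys.
- The bars in the crate at (533,235) and (553,230) look bigger.

I'll confirm with an enlarged crop.

Run:
```python
import cv2,numpy as np
t=cv2.imread("pics/top0.png");s=cv2.imread("pics/side0.png")
g=lambda a:np.clip((a/255.)**.6*255,0,255).astype(np.uint8)
A=cv2.resize(t[170:250,285:445],(800,400),interpolation=cv2.INTER_CUBIC)
B=cv2.resize(t[160:300,490:600],(157,200),interpolation=cv2.INTER_CUBIC)
C=cv2.resize(s[140:240,280:420],(280,200),interpolation=cv2.INTER_CUBIC)
D=cv2.resize(s[80:130,330:430],(363,200)[:2],interpolation=cv2.INTER_CUBIC)
cv2.imwrite("pics/c1.png",g(np.vstack([A,np.hstack([B,C,D])])))
cv2.imwrite("pics/c2.png",g(np.hstack([cv2.resize(t[160:260,120:270],(420,280)),cv2.resize(s[230:400,200:370],(380,380))[:280]]) if 0 else np.vstack([cv2.resize(t[160:260,120:270],(780,520),interpolation=cv2.INTER_CUBIC)])))
```

```text
(no output)
```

View pics/c1.png

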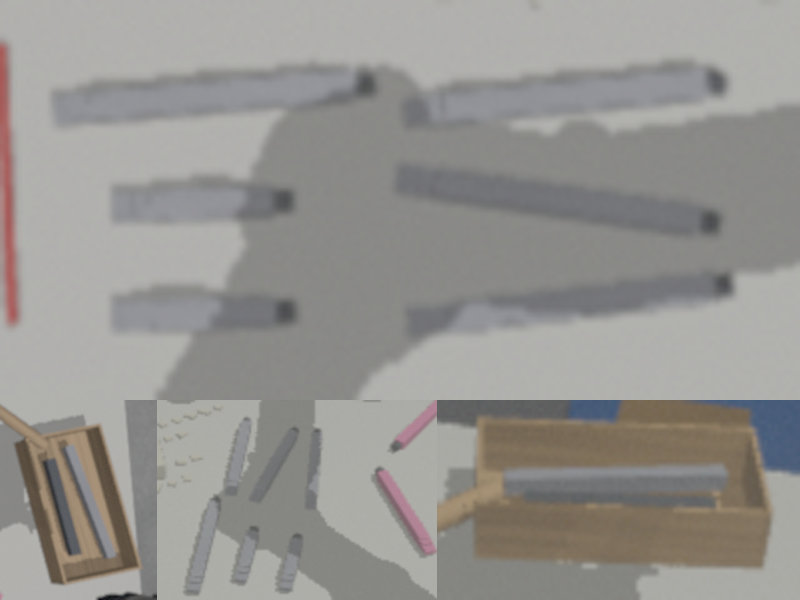

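View pics/c2.png

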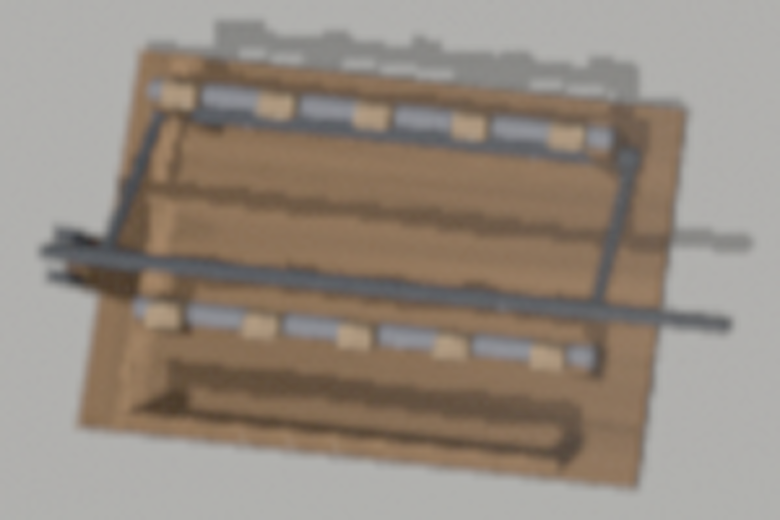

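The crops show four plain grey long chisels and two grey shorts. The dark look of the one at (397,210) is only shadow. Heads point right (-y), and the longs measure about 65 px against 37 px for the shorts. The pink ones and the thicker bars in the crate are not part of the job. The keeper stands about a third open, with its rod from (128,208) to (260,222).

Next I need a side crop so I can triangulate.

```bash
python3 - <<'E'
import cv2,numpy as np
s=cv2.imread("pics/side0.png")
g=lambda a:np.clip((a/255.)**.6*255,0,255).astype(np.uint8)
cv2.imwrite("pics/c3.png",g(np.hstack([cv2.resize(s[190:400,200:360],(457,600),interpolation=cv2.INTER_CUBIC),cv2.resize(s[140:250,280:372],(335,400),interpolation=cv2.INTER_CUBIC)if 0 else cv2.copyMakeBorder(cv2.resize(s[140:250,285:370],(340,440),interpolation=cv2.INTER_CUBIC),0,160,0,0,0)])))
E
cat h.py >/dev/null
python3 - <<'E'
import sys; sys.path.insert(0,'.')
from h import *
np.set_printoptions(precision=4,suppress=True)
c={"L1":((52,107),(375,83)),"L2":((403,110),(725,82)),"L3":((397,180),(720,222)),"L4":((407,322),(733,285)),"S1":((110,204),(295,200)),"S2":((110,313),(295,311))}
for k,(a,b) in c.items():
    f=lambda p:atz("top",(285+p[0]/5-.4,170+p[1]/5-.4),.009)
    a,b=f(a),f(b); m=b+(a-b)*( (17.5)/109 if 0 else .5); d=a-b
    print(k,m[:2],np.linalg.norm(d),"angle",np.degrees(np.arctan2(d[1],d[0])),proj("side",a),proj("side",b))
for p in [(278,115),(325,116),(325,162),(278,161)]: print("tray",atz("top",p,.025))
E
```

```text
L1 [ 0.5552 -0.1304] 0.19490036681210426 angle 94.35714111583155 [296.6066 234.9622] [309.1107 189.0299]
L2 [ 0.5548 -0.3417] 0.19568609239943324 angle 95.06605055271716 [315.5747 186.4912] [324.4241 149.3754]
L3 [ 0.491  -0.3364] 0.1946699887913461 angle 82.53931083507351 [328.5671 189.6864] [348.4093 154.287 ]
L4 [ 0.4297 -0.3419] 0.19603374070894386 angle 96.42443094757405 [355.9154 193.4123] [359.7145 154.9182]
S1 [ 0.4904 -0.1235] 0.11050906065821381 angle 91.25980989124304 [320.0942 229.9308] [327.9798 203.5675]
S2 [ 0.4247 -0.1232] 0.10968832026810048 angle 90.59507423284872 [342.8057 234.1958] [349.7655 207.6146]
tray [0.7794 0.0193 0.025 ]
tray [ 0.7766 -0.1236  0.025 ]
tray [ 0.6333 -0.1232  0.025 ]
tray [0.6361 0.0176 0.025 ]
```

View pics/c3.png

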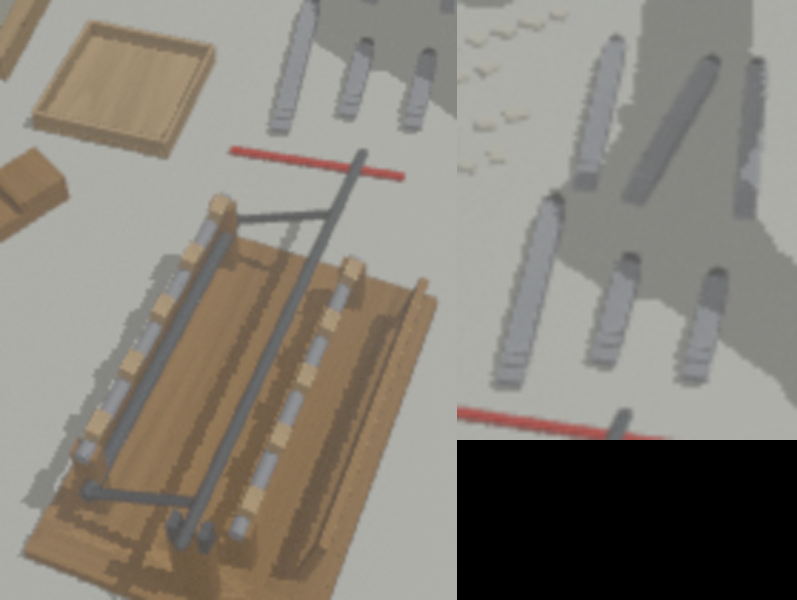

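Side view agrees with the top-derived chisel poses at table height: predicted L1 edge (296.6,235), seen at (298,236). Five dividers are visible on each rail, and the keeper rod's free -y end is at side (327,244). I'll fit the bed pose from both views.

```bash
cat > fit.py <<'E'
from h import *
from scipy.optimize import least_squares
np.set_printoptions(precision=4,suppress=True)
T=lambda u,v:np.array([120+u/5.2-.4,160+v/5.2-.4]); S=lambda u,v:np.array([200+u/2.857-.3,190+v/2.857-.3])
ys=[.104,.052,0,-.052,-.104]
th=[(178,97),(275,106),(372,117),(468,128),(566,138)];tl=[(163,316),(260,325),(354,337),(449,347),(545,358)]
sh=[(97,419),(130,361),(160,305),(192,253),(222,203)];sl=[(252,497),(281,436),(306,373),(330,319),(352,268)]
Ob=[]
for i,y in enumerate(ys):
    Ob+=[("top",(.06,y,.013),T(*th[i])),("top",(-.06,y,.013),T(*tl[i])),("side",(.06,y,.01),S(*sh[i])),("side",(-.06,y,.01),S(*sl[i]))]
def W(p,P): return p[:3]+R.from_euler("ZY",[p[3],p[4]]).apply(P)
f=lambda p:np.concatenate([proj(n,W(p,P))-o for n,P,o in Ob])
if __name__=="__main__":
    r=least_squares(f,[.5,.26,.085,-.1,-.26]); p=r.x; e=r.fun
    print("bed",p[:3],np.degrees(p[3:]),"rms px",np.sqrt((e**2).mean()),"side bias",e.reshape(-1,4,2).mean(0))
    g=lambda q:f(np.r_[q[:2],.085,q[2],np.radians(-15)])
    r2=least_squares(g,[p[0],p[1],p[3]]);q=r2.x;print("fixed",q,np.degrees(q[2]),np.sqrt((r2.fun**2).mean()))
    a,ea=tri(T(722,323),S(361,158)); b,eb=tri(T(50,253),S(184,535)); print("rod ends",a,ea,b,eb)
    p=np.r_[q[:2],.085,q[2],np.radians(-15)]
    for y in (-.078,-.026,.026,.078): print("slot",W(p,(0,y,.009)))
    # hinge: home grip 30mm downhill of origin, z=18+6+5=.029
    gh=W(p,(-.030,-.168,.029)); u=np.array([np.cos(q[2]),np.sin(q[2]),0]); h=gh+u*.0915; h[2]=.06
    print("grip home",gh,"hinge",h)
    for y,end in((-.205,a),(.155,b)):
        hh=h+ (y+.168)*np.array([-np.sin(q[2]),np.cos(q[2]),0]); d=end-hh; print("rod angle",np.arctan2(d[2],-(d@u))-np.arctan2(.0453,.0915), np.hypot(d[2],d@u), d@np.cross([0,0,1],u))
    for tz in(0.4,.6,.8,1.0,1.2,1.5):
        an=tz+np.arctan2(.0453,.0915); print("grip at",tz,h-u*.102*np.cos(an)+[0,0,.102*np.sin(an)])
E
python3 fit.py
```

```text
bed [0.5006 0.2558 0.0859] [ -6.4514 -14.8101] rms px 0.37302717634758165 side bias [[ 0.029  -0.0634]
 [-0.0023  0.3306]
 [ 0.0498  0.0045]
 [-0.2635 -0.0356]]
fixed [ 0.5008  0.2556 -0.1124] -6.440248866694045 0.3900102731782557
rod ends [0.4451 0.0629 0.1035] 0.0015975995599299222 [0.4819 0.4163 0.112 ] 0.0005028534528618627
slot [0.4897 0.1784 0.0937]
slot [0.4956 0.2301 0.0937]
slot [0.5014 0.2817 0.0937]
slot [0.5072 0.3334 0.0937]
grip home [0.4457 0.0928 0.1052] hinge [0.5366 0.0825 0.06  ]
rod angle -0.003952545737470559 0.09883889464128598 0.007250861869178565
rod angle 0.055718714560704485 0.10554057834972347 0.002514159057411831
grip at 0.4 [0.4705 0.09   0.1373]
grip at 0.6 [0.4871 0.0881 0.149 ]
grip at 0.8 [0.5056 0.086  0.1571]
grip at 1.0 [0.5254 0.0838 0.1614]
grip at 1.2 [0.5456 0.0815 0.1616]
grip at 1.5 [0.5751 0.0782 0.1544]
```

Calibration is good (0.4 px rms). The bed is at (0.501, 0.256), 86 mm high, yaw -6.4°, tilt -15°. The keeper is near home. I'll turn the tool for the keeper and move over.

Call:
carry_out:
  targets:
    - [0,0,0,-8,0]
    - [0,0,0,-8,0]
    - [0,0,0,-8,0]
    - [0,0,0,-8,0]
    - [0,0,0,-8,0]
    - [0,0,0,-8,0]
    - [0,0,0,-8,0]
    - [0,0,0,-8.4,0]
  force: 40

```text
t: 0.9
eef_pos: [0.2222, -0.637, 0.2307]
tool_rot: [-0.001, 0.743, 0.669, 0.0]
contact_force: [-0.4, 0.1, -0.3]
gripper_width: 0.499
grasp_force: 0.0
```

Call:
carry_out:
  targets:
    - [2.6,2.6,0,0,0]
    - [2.6,2.6,0,0,0]
    - [2.6,2.6,0,0,0]
    - [2.6,2.6,0,0,0]
    - [2.6,2.6,0,0,0]
    - [2.6,2.6,0,0,0]
    - [2.6,2.6,0,0,0]
    - [2.6,2.6,0,0,0]

```text
t: 1.7
eef_pos: [0.453, -0.4525, 0.2309]
tool_rot: [-0.0, 0.745, 0.667, -0.0]
contact_force: [-0.3, -0.1, 0.8]
gripper_width: 0.499
grasp_force: 0.0
```

```bash
cat >> h.py <<'E'
def go(P,th=None):
    o=bot.get_obs(); p=np.array(o["eef_pos"]); q=o["tool_rot"]; M=R.from_quat([q[1],q[2],q[3],q[0]]).as_matrix()
    t=np.degrees(np.arctan2(M[1,0],M[0,0])); s="t%.1f pos %s th %.2f q7 %.2f q1 %.2f F %s w %.3f g %.1f"%(o["t"],p.round(4),t,o["q"][6],o["q"][0],np.round(o["contact_force"],1),o["gripper_width"],o["grasp_force"])
    print(s)
    if P is not None:
        t2=t if th is None else th; print(" yaw",round(-((t2-t+180)%360-180),2)," shift now-frame cm",(M.T@(np.array(P)-p)*100).round(2)," after-yaw", end=" ")
        M2=R.from_euler("z",t2,degrees=True).as_matrix()@np.diag([1,-1,-1]); print((M2.T@(np.array(P)-p)*100).round(2))
E
python3 -c "
from h import *
go((.4457,.0928,.2),83.56)"
```

```text
t1.7 pos [ 0.453  -0.4525  0.2309] th 83.63 q7 0.46 q1 0.91 F [-0.3 -0.1  0.8] w 0.499 g 0.0
 yaw 0.07  shift now-frame cm [54.11 -6.77  3.12]  after-yaw [54.1  -6.84  3.09]
```

Call:
carry_out:
  targets:
    - [4.51,-0.57,0,0,0]
    - [4.51,-0.57,0,0,0]
    - [4.51,-0.57,0,0,0]
    - [4.51,-0.57,0,0,0]
    - [4.51,-0.57,0,0,0]
    - [4.51,-0.57,0,0,0]
    - [4.51,-0.57,0,0,0]
    - [4.51,-0.57,0,0,0]
    - [4.51,-0.57,0,0,0]
    - [4.51,-0.57,0,0,0]
    - [4.51,-0.57,0,0,0]
    - [4.51,-0.57,0,0,0]

```text
t: 2.9
eef_pos: [0.4437, 0.0933, 0.2313]
tool_rot: [0.0, 0.745, 0.667, -0.0]
contact_force: [1.4, -0.5, 0.4]
gripper_width: 0.503
grasp_force: 0.0
```

```bash
python3 -c "
from h import *
go((.4457,.0928,.092),83.56); snap('top','pics/t1.png'); snap('side','pics/s1.png')
a=cv2.imread('pics/t1.png')[130:280,110:310];b=cv2.imread('pics/s1.png')[180:400,200:420]
cv2.imwrite('pics/v1.png',np.hstack([cv2.resize(a,(440,330)),cv2.resize(b,(330,330))]))"
```

```text
t2.9 pos [0.4437 0.0933 0.2313] th 83.61 q7 -0.57 q1 0.26 F [ 1.4 -0.5  0.4] w 0.503 g 0.0
 yaw 0.05  shift now-frame cm [-0.03  0.21 13.93]  after-yaw [-0.03  0.21 13.93]
```

View pics/v1.png

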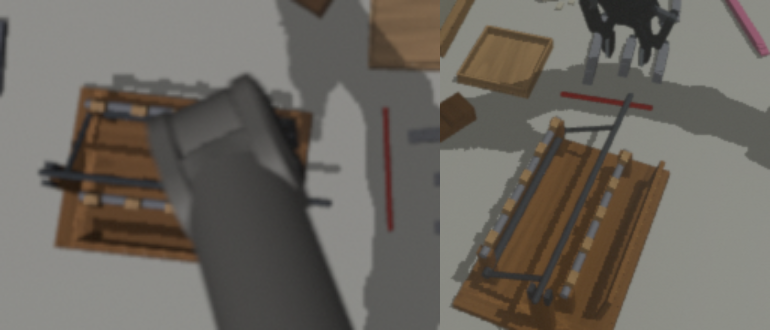

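The open hand is above the rod's free end. Next: descend, grip and swing back.

Call:
carry_out:
  targets:
    - [0,0.1,3,0,0]
    - [0,0.1,3,0,0]
    - [0,0,3,0,0]
    - [0,0,2,0,0]
    - [0,0,1,0,0]
    - [0,0,1,0,0]
    - [0,0,1,0,0]
    - [0,0,0,0,-1]
    - [0,0,0,0,-1]
    - [0,0,0,0,-1]
    - [0,0,0,0,-1]
    - [0,0,0,0,-1]
  force: 25

```text
t: 4.2
eef_pos: [0.4459, 0.0917, 0.0916]
tool_rot: [0.0, 0.745, 0.667, -0.0]
contact_force: [-4.2, 1.0, 3.7]
gripper_width: 0.104
grasp_force: 25.3
```

```bash
python3 -c "
from h import *
go((.4457,.0928,.092),83.56)
a0=np.arctan2(.0453,.0915)
prev=None
for t in np.linspace(0.0,1.5,13):
    P=np.array([-.102*np.cos(a0+t),-.102*np.sin(a0+t)])*100
    if prev is not None: print(round(t,2),(P-prev).round(2))
    prev=P"
```

```text
t4.2 pos [0.4459 0.0917 0.0916] th 83.65 q7 -0.76 q1 0.16 F [-4.2  1.   3.7] w 0.104 g 25.3
 yaw 0.09  shift now-frame cm [ 0.1  -0.03 -0.04]  after-yaw [ 0.1  -0.03 -0.04]
0.12 [ 0.64 -1.1 ]
0.25 [ 0.77 -1.02]
0.38 [ 0.89 -0.91]
0.5 [ 1.   -0.79]
0.62 [ 1.09 -0.66]
0.75 [ 1.16 -0.52]
0.88 [ 1.22 -0.37]
1.0 [ 1.26 -0.22]
1.12 [ 1.27 -0.06]
1.25 [1.27 0.1 ]
1.38 [1.25 0.25]
1.5 [1.21 0.41]
```

Call:
carry_out:
  targets:
    - [0,0.64,-1.1,0,-1]
    - [0,0.77,-1.02,0,-1]
    - [0,0.89,-0.91,0,-1]
    - [0,1.0,-0.79,0,-1]
    - [0,1.09,-0.66,0,-1]
    - [0,1.16,-0.52,0,-1]
    - [0,1.22,-0.37,0,-1]
    - [0,1.26,-0.22,0,-1]
    - [0,1.27,-0.06,0,-1]
    - [0,1.27,0.1,0,-1]
    - [0,1.25,0.25,0,-1]
    - [0,0.9,0.3,0,-1]

```text
t: 5.4
eef_pos: [0.5743, 0.0774, 0.1424]
tool_rot: [0.0, 0.746, 0.666, 0.001]
contact_force: [-29.2, 3.2, 39.5]
gripper_width: 0.102
grasp_force: 30.3
```

Call:
carry_out:
  targets:
    - [0,0,0,0,-1]
    - [0,0,0,0,-1]
    - [0,0,0,0,0]
    - [0,0,0,0,0]
    - [0,0,0,0,0]
    - [0,0,-2,0,0]
    - [0,0,-3,0,0]
    - [0,0,-3,0,0]

```text
t: 6.2
eef_pos: [0.5724, 0.077, 0.2217]
tool_rot: [-0.0, 0.745, 0.667, -0.0]
contact_force: [0.5, 0.7, -0.3]
gripper_width: 0.499
grasp_force: 0.0
```

```bash
python3 -c "
from h import *
go((.555-.0055*0-.0004,-.3417-.0055,.15),95.07)
for n,x,y,t in (('L1',.5552,-.1304,94.36),('L2',.5548,-.3417,95.07),('L3',.491,-.3364,82.54),('L4',.4297,-.3419,96.42),('S1',.4904,-.1235,91.26),('S2',.4247,-.1232,90.6)):
    d=np.array([np.cos(np.radians(t)),np.sin(np.radians(t))]); print(n,(np.array([x,y])-.0055*d).round(4),t)
"
```

```text
t6.2 pos [0.5724 0.077  0.2217] th 83.63 q7 -0.57 q1 0.23 F [ 0.5  0.7 -0.3] w 0.499 g 0.0
 yaw -11.44  shift now-frame cm [-42.36   2.94   7.19]  after-yaw [-42.1   -5.52   7.17]
L1 [ 0.5556 -0.1359] 94.36
L2 [ 0.5553 -0.3472] 95.07
L3 [ 0.4903 -0.3419] 82.54
L4 [ 0.4303 -0.3474] 96.42
S1 [ 0.4905 -0.129 ] 91.26
S2 [ 0.4248 -0.1287] 90.6
```

```bash
cat >> h.py <<'E'
def bars(im,lo=1.07):
    f=cv2.GaussianBlur(im.astype(np.float32),(3,3),0); m=((f[...,2]/(f[...,0]+1)>lo)*255).astype(np.uint8)
    m[:165]=0;m[260:]=0;m[:,:270]=0;m[:,480:]=0
    cs,_=cv2.findContours(m,cv2.RETR_EXTERNAL,cv2.CHAIN_APPROX_NONE); out=[]
    for c in cs:
        if cv2.contourArea(c)<80: continue
        (u,v),_,_=cv2.minAreaRect(c); b=cv2.boxPoints(cv2.minAreaRect(c))
        e=sorted([(b[0]+b[1])/2,(b[2]+b[3])/2,(b[1]+b[2])/2,(b[3]+b[0])/2],key=lambda p:np.hypot(*(p-(u,v))))[2:]
        P=[atz("top",p,.009)[:2] for p in e]; d=P[0]-P[1]; d=d*np.sign(d[1]+1e-9); L=np.linalg.norm(d)
        print("bar",((P[0]+P[1])/2).round(4),"L%.3f"%L,"th %.2f"%np.degrees(np.arctan2(d[1],d[0])),"px",int(u),int(v))
    return m
E
python3 -c "
from h import *
im0=cv2.cvtColor(cv2.imread('pics/top0.png'),cv2.COLOR_BGR2RGB)
for p in ((330,189),(400,210),(350,250),(390,212),(440,205)): print(im0[p[1],p[0]])
bars(im0); print(); bars(snap('top','pics/t2.png'))"
```

```text
[103 105 110]
[70 72 75]
[91 91 89]
[70 70 71]
[91 90 89]
```

Call:
carry_out:
  targets:
    - [0,0,0,-5.35,0]
    - [0,0,0,-5.35,0]
    - [-3.5,-0.55,1,0,0]
    - [-3.5,-0.55,2,0,0]
    - [-3.5,-0.55,2,0,0]
    - [-3.5,-0.55,2,0,0]
    - [-3.5,-0.55,2,0,0]
    - [-3.5,-0.55,2,0,0]
    - [0,0,1,0,0]
    - [0,0,0,0,0]

```text
t: 7.25
eef_pos: [0.5543, -0.1354, 0.0995]
tool_rot: [-0.001, 0.681, 0.733, -0.001]
contact_force: [-0.7, -0.1, 0.9]
gripper_width: 0.501
grasp_force: 0.0
```

```bash
python3 -c "
from h import *
go((.5556,-.1359,.002),94.36)"
```

```text
t7.2 pos [ 0.5543 -0.1354  0.0995] th 94.20 q7 -0.10 q1 0.54 F [-0.7 -0.1  0.9] w 0.501 g 0.0
 yaw -0.16  shift now-frame cm [-0.06  0.16  9.75]  after-yaw [-0.06  0.13  9.75]
```

```bash
sed -i 's/lo=1.07/lo=1.035/' h.py; python3 -c "
from h import *
for f in ('top0','t2'): bars(cv2.cvtColor(cv2.imread(f'pics/{f}.png'),cv2.COLOR_BGR2RGB)); print()"
```

```text
bar [ 0.4232 -0.1214] L0.098 th 89.97 px 324 232
bar [ 0.43   -0.3413] L0.184 th 96.90 px 398 230
bar [ 0.4901 -0.1185] L0.093 th 93.40 px 323 210
bar [ 0.4921 -0.3343] L0.184 th 81.81 px 395 209
bar [ 0.5546 -0.1265] L0.181 th 94.19 px 326 188
bar [ 0.5544 -0.3418] L0.186 th 95.54 px 397 188

bar [ 0.4247 -0.1244] L0.098 th 89.98 px 325 232
bar [ 0.4302 -0.3415] L0.189 th 96.74 px 398 230
bar [ 0.4904 -0.1246] L0.099 th 90.01 px 325 210
bar [ 0.4922 -0.3354] L0.188 th 81.81 px 395 209
bar [ 0.555  -0.1308] L0.185 th 94.88 px 327 188
bar [ 0.5545 -0.3418] L0.186 th 95.45 px 397 188
```

Call:
carry_out:
  targets:
    - [0,0.13,2,0,0]
    - [0,0,2,0,0]
    - [0,0,2,0,0]
    - [0,0,1.5,0,0]
    - [0,0,1,0,0]
    - [0,0,0.7,0,0]
    - [0,0,0.5,0,0]
    - [0,0,0,0,-1]
    - [0,0,0,0,-1]
    - [0,0,0,0,-1]
    - [0,0,0,0,-1]
    - [0,0,0,0,-1]
  force: 40

```text
t: 8.45
eef_pos: [0.5571, -0.1344, 0.0047]
tool_rot: [0.0, 0.68, 0.733, 0.0]
contact_force: [-0.9, 0.2, 1.8]
gripper_width: 0.197
grasp_force: 40.5
```

Gripped (opening 0.197 of 85 mm, about 17 mm). Lift, carry to above slot 3 and turn.

Call:
carry_out:
  targets:
    - [0,0,-1,0,-1]
    - [0,0,-4,0,-1]
    - [0,0,-5,0,-1]
    - [0,0,-5,0,-1]
    - [0,0,-5,0,-1]
    - [0,0,-4.5,0,-1]

```text
t: 9.05
eef_pos: [0.5567, -0.1341, 0.2524]
tool_rot: [0.001, 0.68, 0.734, 0.0]
contact_force: [1.1, -0.3, -2.6]
gripper_width: 0.196
grasp_force: 40.1
```

Call:
carry_out:
  targets:
    - [3.9,-0.13,0,0,-1]
    - [3.9,-0.13,0,0,-1]
    - [3.9,-0.13,0,0,-1]
    - [3.9,-0.13,0,0,-1]
    - [3.9,-0.13,0,0,-1]
    - [3.9,-0.13,0,0,-1]
    - [3.9,-0.13,0,0,-1]
    - [3.9,-0.13,0,0,-1]
    - [3.9,-0.13,0,0,-1]
    - [3.9,-0.13,0,0,-1]
    - [3.9,-0.13,0,0,-1]
    - [3.9,-0.13,0,0,-1]

```text
t: 10.25
eef_pos: [0.5053, 0.3324, 0.2497]
tool_rot: [0.0, 0.68, 0.733, -0.0]
contact_force: [0.6, -0.1, -3.2]
gripper_width: 0.201
grasp_force: 40.0
```

Call:
carry_out:
  targets:
    - [0,0,0,-7.9,-1]
    - [0,0,0,-7.9,-1]
    - [0,0,0,-7.9,-1]
    - [0,0,0,-7.9,-1]
    - [0,0,0,-7.9,-1]
    - [0,0,0,-7.9,-1]
    - [0,0,0,-7.9,-1]
    - [0,0,0,-7.9,-1]
    - [0,0,0,-7.9,-1]
    - [0,0,0,-7.9,-1]

```text
t: 11.25
eef_pos: [0.5058, 0.3307, 0.2496]
tool_rot: [0.0, 0.055, 0.998, -0.0]
contact_force: [0.1, 0.7, -3.0]
gripper_width: 0.199
grasp_force: 40.0
```

```bash
python3 -c "
from h import *
go((.5072-.0015,.3334,.0894),173.56)
snap('side','pics/s3.png');snap('top','pics/t3.png')
a=cv2.imread('pics/t3.png')[130:280,110:310];b=cv2.imread('pics/s3.png')[120:400,200:480]
cv2.imwrite('pics/v2.png',np.hstack([cv2.resize(a,(440,330)),cv2.resize(b,(330,330))]))"
```

```text
t11.2 pos [0.5058 0.3307 0.2496] th 173.66 q7 0.37 q1 0.06 F [ 0.1  0.7 -3. ] w 0.199 g 40.0
 yaw 0.1  shift now-frame cm [ 0.04  0.28 16.02]  after-yaw [ 0.04  0.27 16.02]
```

View pics/v2.png

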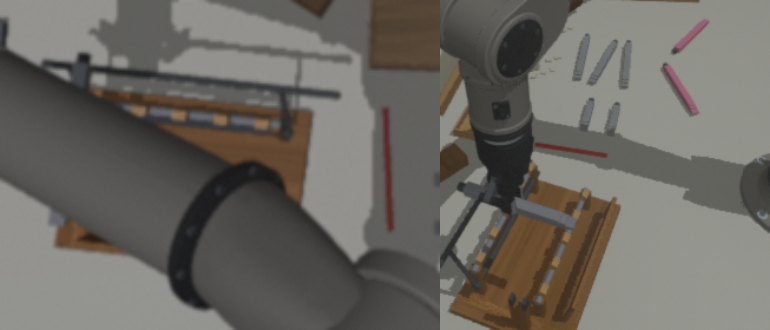

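Chisel is level, edge downhill over slot 3, and the keeper rod is well back. I'll lower it, then ease it down with a light grip so it swings flat onto both rails.

Call:
carry_out:
  targets:
    - [0,0.14,3,0,-1]
    - [0,0.14,3,0,-1]
    - [0,0,3,0,-1]
    - [0,0,2,0,-1]
    - [0,0,1.5,0,-1]
    - [0,0,1,0,-1]
    - [0,0,0.5,0,-1]
    - [0,0,0,0,-1]

```text
t: 12.15
eef_pos: [0.5063, 0.3334, 0.1088]
tool_rot: [-0.0, 0.059, 0.998, -0.0]
contact_force: [0.4, -0.3, -3.6]
gripper_width: 0.198
grasp_force: 40.1
```

Call:
carry_out:
  targets:
    - [0,0,0,0,-1]
    - [0,0,0.3,0,-1]
    - [0,0,0.3,0,-1]
    - [0,0,0.3,0,-1]
    - [0,0,0.3,0,-1]
    - [0,0,0,0,-1]
  force: 20

```text
t: 12.75
eef_pos: [0.507, 0.3346, 0.0979]
tool_rot: [0.001, 0.058, 0.998, 0.001]
contact_force: [1.1, -0.4, 3.9]
gripper_width: 0.2
grasp_force: 41.0
```

```bash
python3 -c "
from h import *
go((.5072-.0015,.3334,.0894),173.56)"
```

```text
t12.8 pos [0.507  0.3346 0.0979] th 173.31 q7 0.23 q1 -0.03 F [ 1.1 -0.4  3.9] w 0.200 g 41.0
 yaw -0.25  shift now-frame cm [ 0.12 -0.13  0.85]  after-yaw [ 0.12 -0.13  0.85]
```

Call:
carry_out:
  targets:
    - [0.03,0,0.2,0,-1]
    - [0.03,0,0.2,0,-1]
    - [0.03,0,0.2,0,-1]
    - [0.03,0,0.2,0,-1]
    - [0,0,0,0,-1]

```text
t: 13.25
eef_pos: [0.5062, 0.3348, 0.0902]
tool_rot: [0.001, 0.058, 0.998, 0.001]
contact_force: [2.1, 0.2, 4.7]
gripper_width: 0.196
grasp_force: 41.4
```

Call:
carry_out:
  targets:
    - [0,0,0.1,0,-1]
    - [0,0,0.1,0,-1]
    - [0,0,0.1,0,-1]
    - [0,0,0,0,-1]

```text
t: 13.65
eef_pos: [0.5064, 0.3349, 0.0895]
tool_rot: [0.002, 0.058, 0.998, 0.0]
contact_force: [-2.3, -6.1, 23.2]
gripper_width: 0.199
grasp_force: 43.7
```

Force rose at z = 0.0895, as predicted, so it is seated on both rails. Release and go back up.

Call:
carry_out:
  targets:
    - [0,0,-0.2,0,-1]
    - [0,0,0,0,-0.2]
    - [0,0,0,0,-0.2]
    - [0,0,0,0,-0.2]
    - [0,0,-1,0,-0.2]
    - [0,0,-3,0,-0.2]
    - [0,0,-5,0,-0.2]
    - [0,0,-5,0,-0.2]

```text
t: 14.45
eef_pos: [0.5043, 0.3339, 0.2298]
tool_rot: [-0.001, 0.058, 0.998, -0.0]
contact_force: [1.1, 0.4, 0.0]
gripper_width: 0.403
grasp_force: 0.0
```

```bash
python3 -c "
from h import *
go((.5553,-.3472,.22),95.2)
bars(snap('top','pics/t4.png'));snap('side','pics/s4.png')
go((.5553,-.3472,.22),95.2)"
```

```text
t14.4 pos [0.5043 0.3339 0.2298] th 173.39 q7 0.34 q1 0.04 F [1.1 0.4 0. ] w 0.403 g 0.0
 yaw 78.19  shift now-frame cm [-12.91 -67.07   1.  ]  after-yaw [-68.29  -1.09   0.98]
bar [ 0.4247 -0.1244] L0.098 th 89.98 px 325 232
bar [ 0.43   -0.3413] L0.190 th 96.90 px 398 230
bar [ 0.4901 -0.1245] L0.099 th 92.76 px 325 210
bar [ 0.4919 -0.3353] L0.188 th 81.81 px 395 209
bar [ 0.5547 -0.3418] L0.186 th 95.29 px 397 188
t14.6 pos [0.5068 0.3379 0.2361] th 173.37 q7 0.34 q1 0.04 F [-0.2  0.9 -0.4] w 0.406 g 0.0
 yaw 78.17  shift now-frame cm [-12.71 -67.5    1.14]  after-yaw [-68.66  -1.38   1.61]
```

Call:
carry_out:
  targets:
    - [0,0,0,7.82,0]
    - [0,0,0,7.82,0]
    - [0,0,0,7.82,0]
    - [0,0,0,7.82,0]
    - [0,0,0,7.82,0]
    - [0,0,0,7.82,0]
    - [0,0,0,7.82,0]
    - [0,0,0,7.82,0]
    - [0,0,0,7.82,0]
    - [0,0,0,7.82,0]

```text
t: 15.55
eef_pos: [0.5047, 0.3342, 0.2283]
tool_rot: [-0.0, 0.677, 0.736, -0.0]
contact_force: [0.7, -0.2, -0.2]
gripper_width: 0.501
grasp_force: 0.0
```

Call:
carry_out:
  targets:
    - [-5,-0.1,0,0,0]
    - [-5,-0.1,0,0,0]
    - [-5,-0.1,0,0,0]
    - [-5,-0.1,0,0,0]
    - [-5,-0.1,0,0,0]
    - [-5,-0.1,0,0,0]
    - [-5,-0.1,0,0,0]
    - [-5,-0.1,0,0,0]
    - [-5,-0.1,0,0,0]
    - [-5,-0.1,0,0,0]
    - [-5,-0.1,0,0,0]
    - [-5,-0.1,0,0,0]

```text
t: 16.75
eef_pos: [0.5466, -0.2662, 0.2285]
tool_rot: [0.0, 0.675, 0.738, 0.0]
contact_force: [0.9, -0.2, 0.1]
gripper_width: 0.497
grasp_force: 0.0
```

Call:
carry_out:
  targets:
    - [-4.3,-0.1,3,0,0]
    - [-4.3,-0.1,4,0,0]
    - [0,0,4,0,0]
    - [0,0,2,0,0]
    - [0,0,0,0,0]

```text
t: 17.25
eef_pos: [0.5495, -0.3407, 0.1019]
tool_rot: [-0.003, 0.675, 0.738, -0.001]
contact_force: [-0.0, 0.7, -0.3]
gripper_width: 0.498
grasp_force: 0.0
```

```bash
python3 -c "
from h import *
go((.5553,-.3472,.001),95.2)"
```

```text
t17.2 pos [ 0.5495 -0.3407  0.1019] th 95.15 q7 0.27 q1 0.80 F [-0.   0.7 -0.3] w 0.498 g 0.0
 yaw -0.05  shift now-frame cm [-0.74  0.58 10.09]  after-yaw [-0.7   0.52 10.09]
```

Call:
carry_out:
  targets:
    - [0,0.3,1,0,0]
    - [0,0,1,0,0]
    - [0,0,0,0,0]
    - [0,0,0,0,0]

```text
t: 17.65
eef_pos: [0.5553, -0.3416, 0.0862]
tool_rot: [0.0, 0.675, 0.738, 0.0]
contact_force: [0.2, 0.7, 0.4]
gripper_width: 0.501
grasp_force: 0.0
```

```bash
python3 -c "
from h import *
go((.5553,-.3472,.001),95.2)"
```

```text
t17.6 pos [ 0.5553 -0.3416  0.0862] th 95.15 q7 0.26 q1 0.79 F [0.2 0.7 0.4] w 0.501 g 0.0
 yaw -0.05  shift now-frame cm [-0.55 -0.06  8.52]  after-yaw [-0.56 -0.05  8.52]
```

Call:
carry_out:
  targets:
    - [-0.2,0,2,0,0]
    - [-0.2,0,2,0,0]
    - [-0.15,0,2,0,0]
    - [0,0,1,0,0]
    - [0,0,1,0,0]
    - [0,0,0.5,0,0]
    - [0,0,0,0,-1]
    - [0,0,0,0,-1]
    - [0,0,0,0,-1]
    - [0,0,0,0,-1]
    - [0,0,0,0,-1]
  force: 40

```text
t: 18.75
eef_pos: [0.5557, -0.3473, 0.0013]
tool_rot: [0.0, 0.675, 0.738, 0.0]
contact_force: [-0.4, 0.7, 2.5]
gripper_width: 0.193
grasp_force: 40.8
```

Call:
carry_out:
  targets:
    - [0,0,-1,0,-1]
    - [0,0,-4,0,-1]
    - [0,0,-5,0,-1]
    - [0,0,-5,0,-1]
    - [0,0,-5,0,-1]
    - [0,0,-4.8,0,-1]

```text
t: 19.35
eef_pos: [0.5551, -0.3467, 0.2513]
tool_rot: [0.0, 0.675, 0.738, 0.0]
contact_force: [0.8, -1.1, -2.8]
gripper_width: 0.2
grasp_force: 40.2
```

Call:
carry_out:
  targets:
    - [4.5,0.02,0,0,-1]
    - [4.5,0.02,0,0,-1]
    - [4.5,0.02,0,0,-1]
    - [4.5,0.02,0,0,-1]
    - [4.5,0.02,0,0,-1]
    - [4.5,0.02,0,0,-1]
    - [4.5,0.02,0,0,-1]
    - [4.5,0.02,0,0,-1]
    - [4.5,0.02,0,0,-1]
    - [4.5,0.02,0,0,-1]
    - [4.5,0.02,0,0,-1]
    - [4.5,0.02,0,0,-1]

```text
t: 20.55
eef_pos: [0.5087, 0.1925, 0.249]
tool_rot: [0.0, 0.675, 0.738, -0.0]
contact_force: [1.3, -0.1, -3.0]
gripper_width: 0.202
grasp_force: 40.2
```

Call:
carry_out:
  targets:
    - [4.5,0,0,0,-1]
    - [4.5,0,0,0,-1]
    - [0,0,0,-7.84,-1]
    - [0,0,0,-7.84,-1]
    - [0,0,0,-7.84,-1]
    - [0,0,0,-7.84,-1]
    - [0,0,0,-7.84,-1]
    - [0,0,0,-7.84,-1]
    - [0,0,0,-7.84,-1]
    - [0,0,0,-7.84,-1]
    - [0,0,0,-7.84,-1]
    - [0,0,0,-7.84,-1]

```text
t: 21.75
eef_pos: [0.5012, 0.2802, 0.2488]
tool_rot: [0.0, 0.054, 0.999, -0.0]
contact_force: [-0.7, -0.3, -2.9]
gripper_width: 0.2
grasp_force: 40.1
```

```bash
python3 -c "
from h import *
snap('side','pics/s5.png')
go((.5014,.2817,.111),173.56)"
```

```text
t21.8 pos [0.5012 0.2801 0.2486] th 174.22 q7 0.45 q1 0.17 F [ 0.2  0.9 -3.3] w 0.196 g 40.1
 yaw 0.66  shift now-frame cm [-0.    0.17 13.76]  after-yaw [ 0.    0.16 13.76]
```

Call:
carry_out:
  targets:
    - [0,0.16,3,0.6,-1]
    - [0,0,3,0,-1]
    - [0,0,3,0,-1]
    - [0,0,2,0,-1]
    - [0,0,1.5,0,-1]
    - [0,0,1,0,-1]
    - [0,0,0.5,0,-1]
    - [0,0,0,0,-1]
  force: 25

```text
t: 22.6
eef_pos: [0.5018, 0.2818, 0.1083]
tool_rot: [-0.0, 0.062, 0.998, -0.0]
contact_force: [0.5, -0.4, -2.2]
gripper_width: 0.198
grasp_force: 40.6
```

Call:
carry_out:
  targets:
    - [0,0,0.25,0,-1]
    - [0,0,0.25,0,-1]
    - [0,0,0.25,0,-1]
    - [0,0,0.25,0,-1]
    - [0,0,0.25,0,-1]
    - [0,0,0.25,0,-1]
    - [0,0,0.2,0,-1]
    - [0,0,0.2,0,-1]
    - [0,0,0.1,0,-1]
    - [0,0,0,0,-1]

```text
t: 23.6
eef_pos: [0.5027, 0.2827, 0.0894]
tool_rot: [0.001, 0.062, 0.998, 0.001]
contact_force: [1.7, -1.1, 4.9]
gripper_width: 0.202
grasp_force: 41.6
```

Call:
carry_out:
  targets:
    - [0.04,0,0.1,0,-1]
    - [0.04,0,0.1,-0.3,-1]
    - [0,0,0.1,-0.3,-1]
    - [0,0,0.1,0,-1]
    - [0,0,0,0,-1]

```text
t: 24.1
eef_pos: [0.5022, 0.2833, 0.0865]
tool_rot: [0.002, 0.057, 0.998, 0.001]
contact_force: [0.7, -2.1, 12.5]
gripper_width: 0.198
grasp_force: 42.8
```

Seated: the force jumped to 12.5 N at z = 0.0865. Release, rise and head for L3 (re-measuring it first).

Call:
carry_out:
  targets:
    - [0,0,0,0,-1]
    - [0,0,0,0,-0.2]
    - [0,0,0,0,-0.2]
    - [0,0,0,0,-0.2]
    - [0,0,-1,0,-0.2]
    - [0,0,-3,0,-0.2]
    - [0,0,-5,0,-0.2]
    - [0,0,-5,0,-0.2]
    - [0,0,0,0,0]
    - [0,0,0,0,0]

```text
t: 25.1
eef_pos: [0.5012, 0.2827, 0.2264]
tool_rot: [0.001, 0.056, 0.998, 0.001]
contact_force: [0.2, 0.5, -1.6]
gripper_width: 0.5
grasp_force: 0.0
```

```bash
python3 -c "
from h import *
bars(snap('top','pics/t6.png'));im=snap('side','pics/s6.png')
go((.4903,-.3419,.1),82.5)
b=cv2.imread('pics/s6.png')[230:400,210:370]; cv2.imwrite('pics/v3.png',cv2.resize(b,(565,600),interpolation=cv2.INTER_CUBIC))"
```

```text
bar [ 0.4243 -0.1244] L0.098 th 92.70 px 325 232
bar [ 0.43   -0.3415] L0.189 th 96.74 px 398 230
bar [ 0.4904 -0.1231] L0.096 th 90.01 px 325 210
bar [ 0.4922 -0.3354] L0.188 th 81.81 px 395 209
t25.2 pos [0.5003 0.2815 0.2239] th 173.53 q7 0.42 q1 0.15 F [ 0.3 -0.  -0.4] w 0.496 g 0.0
 yaw 91.03  shift now-frame cm [ -6.04 -62.04  12.47]  after-yaw [-61.94   7.14  12.39]
```

View pics/v3.png

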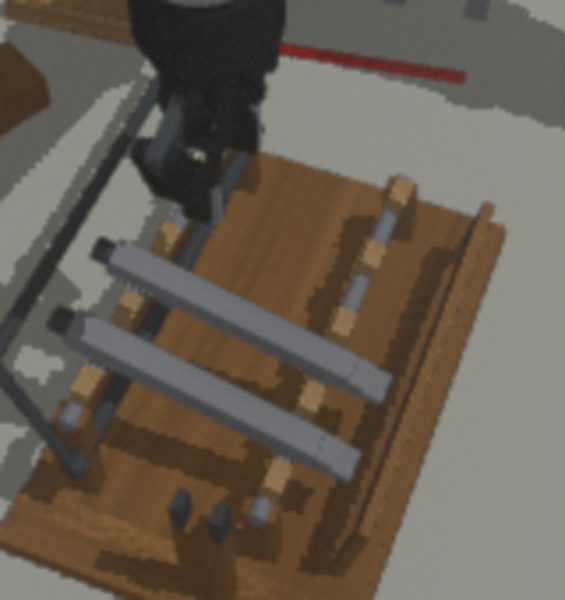

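Both chisels lie parallel in slots 2 and 3, clear of the toe board, with the keeper back. Now L3.

Call:
carry_out:
  targets:
    - [0,0,0,8.28,0]
    - [0,0,0,8.28,0]
    - [0,0,0,8.28,0]
    - [0,0,0,8.28,0]
    - [0,0,0,8.28,0]
    - [0,0,0,8.28,0]
    - [0,0,0,8.28,0]
    - [0,0,0,8.28,0]
    - [0,0,0,8.28,0]
    - [0,0,0,8.28,0]
    - [0,0,0,8.28,0]

```text
t: 26.3
eef_pos: [0.4999, 0.2815, 0.2228]
tool_rot: [-0.0, 0.754, 0.657, -0.002]
contact_force: [0.1, -0.3, -0.6]
gripper_width: 0.502
grasp_force: 0.0
```

Call:
carry_out:
  targets:
    - [-5,0.58,0,0,0]
    - [-5,0.58,0,0,0]
    - [-5,0.58,0,0,0]
    - [-5,0.58,0,0,0]
    - [-5,0.58,0,0,0]
    - [-5,0.58,0,0,0]
    - [-5,0.58,0,0,0]
    - [-5,0.58,0,0,0]
    - [-5,0.58,0,0,0]
    - [-5,0.58,0,0,0]
    - [-5,0.58,0,0,0]
    - [-5,0.58,0,0,0]

```text
t: 27.5
eef_pos: [0.4897, -0.3193, 0.223]
tool_rot: [-0.001, 0.752, 0.659, -0.001]
contact_force: [0.3, -0.7, -0.1]
gripper_width: 0.504
grasp_force: 0.0
```

Call:
carry_out:
  targets:
    - [-1.8,0.2,3,0,0]
    - [0,0,4,0,0]
    - [0,0,4,0,0]
    - [0,0,3,0,0]
    - [0,0,0,0,0]
    - [0,0,0,0,0]
    - [0,0,0,0,0]

```text
t: 28.2
eef_pos: [0.4918, -0.3361, 0.0861]
tool_rot: [0.001, 0.752, 0.659, 0.0]
contact_force: [-0.4, 0.7, 0.1]
gripper_width: 0.5
grasp_force: 0.0
```

```bash
python3 -c "
from h import *
go((.4905,-.3412,.001),82.3)"
```

```text
t28.2 pos [ 0.4918 -0.3361  0.0861] th 82.47 q7 0.12 q1 0.80 F [-0.4  0.7  0.1] w 0.500 g 0.0
 yaw 0.17  shift now-frame cm [-0.51 -0.08  8.51]  after-yaw [-0.52 -0.06  8.51]
```

Call:
carry_out:
  targets:
    - [-0.2,0,2,0,0]
    - [-0.2,0,2,0,0]
    - [-0.1,0,2,0,0]
    - [0,0,1,0,0]
    - [0,0,1,0,0]
    - [0,0,0.5,0,0]
    - [0,0,0,0,-1]
    - [0,0,0,0,-1]
    - [0,0,0,0,-1]
    - [0,0,0,0,-1]
    - [0,0,0,0,-1]
  force: 40

```text
t: 29.3
eef_pos: [0.4907, -0.341, 0.0005]
tool_rot: [0.001, 0.752, 0.659, 0.0]
contact_force: [-1.1, 0.4, 5.6]
gripper_width: 0.203
grasp_force: 42.3
```

Call:
carry_out:
  targets:
    - [0,0,-1,0,-1]
    - [0,0,-4,0,-1]
    - [0,0,-5,0,-1]
    - [0,0,-5,0,-1]
    - [0,0,-5,0,-1]
    - [0,0,-4.8,0,-1]

```text
t: 29.9
eef_pos: [0.4894, -0.3403, 0.2501]
tool_rot: [-0.0, 0.752, 0.659, -0.0]
contact_force: [1.4, -0.7, -3.1]
gripper_width: 0.197
grasp_force: 40.5
```

Call:
carry_out:
  targets:
    - [4.72,-0.58,0,0,-1]
    - [4.72,-0.58,0,0,-1]
    - [4.72,-0.58,0,0,-1]
    - [4.72,-0.58,0,0,-1]
    - [4.72,-0.58,0,0,-1]
    - [4.72,-0.58,0,0,-1]
    - [4.72,-0.58,0,0,-1]
    - [4.72,-0.58,0,0,-1]
    - [4.72,-0.58,0,0,-1]
    - [4.72,-0.58,0,0,-1]
    - [4.72,-0.58,0,0,-1]
    - [4.72,-0.58,0,0,-1]

```text
t: 31.1
eef_pos: [0.4947, 0.2312, 0.2478]
tool_rot: [0.0, 0.752, 0.659, -0.0]
contact_force: [0.3, -0.8, -1.6]
gripper_width: 0.197
grasp_force: 40.5
```

Call:
carry_out:
  targets:
    - [0,0,0,-8.28,-1]
    - [0,0,0,-8.28,-1]
    - [0,0,0,-8.28,-1]
    - [0,0,0,-8.28,-1]
    - [0,0,0,-8.28,-1]
    - [0,0,0,-8.28,-1]
    - [0,0,0,-8.28,-1]
    - [0,0,0,-8.28,-1]
    - [0,0,0,-8.28,-1]
    - [0,0,0,-8.28,-1]
    - [0,0,0,-8.28,-1]
    - [0,0,0,0,-1]

```text
t: 32.3
eef_pos: [0.495, 0.2293, 0.2474]
tool_rot: [-0.0, 0.056, 0.998, -0.0]
contact_force: [0.6, -0.6, -3.2]
gripper_width: 0.198
grasp_force: 40.5
```

```bash
python3 -c "
from h import *
go((.4956,.2301,.1086),173.56)"
```

```text
t32.3 pos [0.495  0.2293 0.2474] th 173.60 q7 0.53 q1 0.29 F [ 0.6 -0.6 -3.2] w 0.198 g 40.5
 yaw 0.04  shift now-frame cm [-0.06  0.1  13.88]  after-yaw [-0.05  0.09 13.88]
```

Call:
carry_out:
  targets:
    - [0,0.1,3,0,-1]
    - [0,0,3,0,-1]
    - [0,0,3,0,-1]
    - [0,0,2,0,-1]
    - [0,0,1.4,0,-1]
    - [0,0,1,0,-1]
    - [0,0,0.5,0,-1]
    - [0,0,0,0,-1]

```text
t: 33.1
eef_pos: [0.4957, 0.2305, 0.1084]
tool_rot: [-0.0, 0.057, 0.998, -0.0]
contact_force: [-0.2, 0.2, -2.2]
gripper_width: 0.198
grasp_force: 41.1
```

Call:
carry_out:
  targets:
    - [0,0,0.25,0,-1]
    - [0,0,0.25,0,-1]
    - [0,0,0.25,0,-1]
    - [0,0,0.25,0,-1]
    - [0,0,0.25,0,-1]
    - [0,0,0.25,0,-1]
    - [0.04,0,0.2,0,-1]
    - [0.04,0,0.2,0,-1]
    - [0,0,0.2,0,-1]
    - [0,0,0.1,0,-1]
    - [0,0,0,0,-1]

```text
t: 34.2
eef_pos: [0.4959, 0.2314, 0.0876]
tool_rot: [0.001, 0.057, 0.998, 0.0]
contact_force: [1.0, -1.5, 5.3]
gripper_width: 0.199
grasp_force: 42.2
```

Call:
carry_out:
  targets:
    - [0,0,0.1,0,-1]
    - [0,0,0.1,0,-1]
    - [0,0,0.1,0,-1]
    - [0,0,0,0,-1]

```text
t: 34.6
eef_pos: [0.4964, 0.2317, 0.0856]
tool_rot: [0.002, 0.057, 0.998, 0.0]
contact_force: [-0.5, -2.3, 13.0]
gripper_width: 0.196
grasp_force: 43.3
```

Seated. Release and rise; then L4.

Call:
carry_out:
  targets:
    - [0,0,0,0,-1]
    - [0,0,0,0,-0.2]
    - [0,0,0,0,-0.2]
    - [0,0,0,0,-0.2]
    - [0,0,-1,0,-0.2]
    - [0,0,-3,0,-0.2]
    - [0,0,-5,0,-0.2]
    - [0,0,-5,0,-0.2]
    - [0,0,0,0,0]
    - [0,0,0,0,0]

```text
t: 35.6
eef_pos: [0.4953, 0.2314, 0.2253]
tool_rot: [0.001, 0.056, 0.998, 0.0]
contact_force: [0.2, 1.0, -0.8]
gripper_width: 0.499
grasp_force: 0.0
```

```bash
python3 -c "
from h import *
bars(snap('top','pics/t7.png'))
go((.4303,-.3474,.086),96.6)"
```

```text
bar [ 0.4247 -0.1244] L0.098 th 89.98 px 325 232
bar [ 0.4302 -0.3415] L0.189 th 96.66 px 398 230
bar [ 0.4904 -0.1246] L0.099 th 90.01 px 325 210
t35.6 pos [0.4946 0.2306 0.2238] th 173.53 q7 0.50 q1 0.27 F [ 1.4 -0.7 -1.5] w 0.500 g 0.0
 yaw 76.93  shift now-frame cm [ -0.12 -58.15  13.81]  after-yaw [-56.68 -13.03  13.78]
```

Call:
carry_out:
  targets:
    - [0,0,0,7.69,0]
    - [0,0,0,7.69,0]
    - [0,0,0,7.69,0]
    - [0,0,0,7.69,0]
    - [0,0,0,7.69,0]
    - [0,0,0,7.69,0]
    - [0,0,0,7.69,0]
    - [0,0,0,7.69,0]
    - [0,0,0,7.69,0]
    - [0,0,0,7.69,0]

```text
t: 36.65
eef_pos: [0.4937, 0.2303, 0.2219]
tool_rot: [-0.001, 0.667, 0.745, -0.002]
contact_force: [-0.5, -0.7, 0.3]
gripper_width: 0.501
grasp_force: 0.0
```

Call:
carry_out:
  targets:
    - [-4.72,-1.09,0,0,0]
    - [-4.72,-1.09,0,0,0]
    - [-4.72,-1.09,0,0,0]
    - [-4.72,-1.09,0,0,0]
    - [-4.72,-1.09,0,0,0]
    - [-4.72,-1.09,0,0,0]
    - [-4.72,-1.09,0,0,0]
    - [-4.72,-1.09,0,0,0]
    - [-4.72,-1.09,0,0,0]
    - [-4.72,-1.09,0,0,0]
    - [-4.72,-1.09,0,0,0]
    - [-4.72,-1.09,0,0,0]

```text
t: 37.85
eef_pos: [0.4287, -0.3481, 0.222]
tool_rot: [-0.002, 0.665, 0.747, -0.0]
contact_force: [1.3, 0.0, 0.5]
gripper_width: 0.502
grasp_force: 0.0
```

Call:
carry_out:
  targets:
    - [0,0,3,0,0]
    - [0,0,4,0,0]
    - [0,0,4,0,0]
    - [0,0,3,0,0]
    - [0,0,0,0,0]
    - [0,0,0,0,0]
    - [0,0,0,0,0]

```text
t: 38.55
eef_pos: [0.4312, -0.3471, 0.085]
tool_rot: [0.001, 0.665, 0.747, 0.0]
contact_force: [0.0, 0.1, 0.8]
gripper_width: 0.499
grasp_force: 0.0
```

```bash
python3 -c "
from h import *
go((.4303,-.3474,.001),96.6)"
```

```text
t38.5 pos [ 0.4312 -0.3471  0.085 ] th 96.65 q7 0.42 q1 0.91 F [0.  0.1 0.8] w 0.499 g 0.0
 yaw 0.05  shift now-frame cm [-0.01 -0.11  8.4 ]  after-yaw [-0.02 -0.09  8.4 ]
```

Call:
carry_out:
  targets:
    - [0,-0.1,2,0,0]
    - [0,0,2,0,0]
    - [0,0,2,0,0]
    - [0,0,1,0,0]
    - [0,0,0.9,0,0]
    - [0,0,0.5,0,0]
    - [0,0,0,0,-1]
    - [0,0,0,0,-1]
    - [0,0,0,0,-1]
    - [0,0,0,0,-1]
    - [0,0,0,0,-1]
  force: 40

```text
t: 39.65
eef_pos: [0.4297, -0.3473, 0.0005]
tool_rot: [0.001, 0.665, 0.747, -0.0]
contact_force: [-1.6, 0.3, 5.9]
gripper_width: 0.202
grasp_force: 41.5
```

Call:
carry_out:
  targets:
    - [0,0,-1,0,-1]
    - [0,0,-4,0,-1]
    - [0,0,-5,0,-1]
    - [0,0,-5,0,-1]
    - [0,0,-5,0,-1]
    - [0,0,-4.8,0,-1]

```text
t: 40.25
eef_pos: [0.4288, -0.3462, 0.2502]
tool_rot: [0.0, 0.665, 0.747, 0.0]
contact_force: [0.6, -1.2, -2.7]
gripper_width: 0.2
grasp_force: 39.8
```

Call:
carry_out:
  targets:
    - [4.29,1,0,0,-1]
    - [4.29,1,0,0,-1]
    - [4.29,1,0,0,-1]
    - [4.29,1,0,0,-1]
    - [4.29,1,0,0,-1]
    - [4.29,1,0,0,-1]
    - [4.29,1,0,0,-1]
    - [4.29,1,0,0,-1]
    - [4.29,1,0,0,-1]
    - [4.29,1,0,0,-1]
    - [4.29,1,0,0,-1]
    - [4.29,1,0,0,-1]

```text
t: 41.45
eef_pos: [0.4884, 0.1798, 0.2479]
tool_rot: [0.0, 0.665, 0.747, -0.0]
contact_force: [-0.2, -0.0, -2.2]
gripper_width: 0.196
grasp_force: 39.8
```

Call:
carry_out:
  targets:
    - [0,0,0,-7.69,-1]
    - [0,0,0,-7.69,-1]
    - [0,0,0,-7.69,-1]
    - [0,0,0,-7.69,-1]
    - [0,0,0,-7.69,-1]
    - [0,0,0,-7.69,-1]
    - [0,0,0,-7.69,-1]
    - [0,0,0,-7.69,-1]
    - [0,0,0,-7.69,-1]
    - [0,0,0,-7.69,-1]
    - [0,0,0,0,-1]
    - [0,0,0,0,-1]

```text
t: 42.65
eef_pos: [0.4887, 0.1781, 0.2476]
tool_rot: [-0.0, 0.058, 0.998, -0.0]
contact_force: [0.4, 0.9, -2.9]
gripper_width: 0.204
grasp_force: 39.8
```

```bash
python3 -c "
from h import *
go((.4897,.1784,.1086),173.56)"
```

```text
t42.6 pos [0.4887 0.1781 0.2476] th 173.33 q7 0.63 q1 0.41 F [ 0.4  0.9 -2.9] w 0.204 g 39.8
 yaw -0.23  shift now-frame cm [-0.1   0.05 13.9 ]  after-yaw [-0.1   0.04 13.9 ]
```

Call:
carry_out:
  targets:
    - [0,0.04,3,-0.2,-1]
    - [0,0,3,0,-1]
    - [0,0,3,0,-1]
    - [0,0,2,0,-1]
    - [0,0,1.4,0,-1]
    - [0,0,1,0,-1]
    - [0,0,0.5,0,-1]
    - [0,0,0,0,-1]

```text
t: 43.45
eef_pos: [0.4892, 0.1787, 0.1086]
tool_rot: [0.0, 0.055, 0.998, -0.0]
contact_force: [0.8, 0.8, -3.4]
gripper_width: 0.2
grasp_force: 39.9
```

Call:
carry_out:
  targets:
    - [0,0,0.25,0,-1]
    - [0,0,0.25,0,-1]
    - [0,0,0.25,0,-1]
    - [0,0,0.25,0,-1]
    - [0,0,0.25,0,-1]
    - [0,0,0.25,0,-1]
    - [0.04,0,0.2,0,-1]
    - [0.04,0,0.2,0,-1]
    - [0,0,0.2,0,-1]
    - [0,0,0.1,0,-1]
    - [0,0,0.1,0,-1]
    - [0,0,0,0,-1]

```text
t: 44.65
eef_pos: [0.4882, 0.179, 0.0856]
tool_rot: [-0.0, 0.055, 0.999, 0.0]
contact_force: [-1.6, -0.8, 3.6]
gripper_width: 0.2
grasp_force: 41.2
```

Call:
carry_out:
  targets:
    - [0,0,0.1,0,-1]
    - [0,0,0,0,-1]

```text
t: 44.85
eef_pos: [0.4883, 0.1791, 0.0851]
tool_rot: [0.0, 0.055, 0.999, -0.0]
contact_force: [-3.5, -1.8, 8.9]
gripper_width: 0.198
grasp_force: 42.0
```

Call:
carry_out:
  targets:
    - [0,0,0.1,0,-1]
    - [0,0,0,0,-1]
    - [0,0,0,0,-0.2]
    - [0,0,0,0,-0.2]
    - [0,0,0,0,-0.2]
    - [0,0,-1,0,-0.2]
    - [0,0,-3,0,-0.2]
    - [0,0,-5,0,-0.2]
    - [0,0,-5,0,-0.2]
    - [0,0,0,0,0]
    - [0,0,0,0,0]

```text
t: 45.95
eef_pos: [0.4889, 0.1791, 0.2252]
tool_rot: [0.001, 0.055, 0.998, 0.0]
contact_force: [-0.0, -0.1, -0.9]
gripper_width: 0.501
grasp_force: 0.0
```

Call:
carry_out:
  targets:
    - [0,0,0,7.55,0]
    - [0,0,0,7.55,0]
    - [0,0,0,7.55,0]
    - [0,0,0,7.55,0]
    - [0,0,0,7.55,0]
    - [0,0,0,7.55,0]
    - [0,0,0,7.55,0]
    - [0,0,0,7.55,0]
    - [0,0,0,7.55,0]
    - [0,0,0,7.55,0]
    - [0,0,0,7.55,0]
    - [0,0,0,0,0]

```text
t: 47.15
eef_pos: [0.4873, 0.1784, 0.2224]
tool_rot: [-0.0, 0.703, 0.711, -0.001]
contact_force: [-0.0, -0.1, -0.6]
gripper_width: 0.502
grasp_force: 0.0
```

```bash
python3 -c "
from h import *
bars(snap('top','pics/t8.png'));snap('side','pics/s8.png')
go((.4905,-.1294,.08),90.6);go((.4905,-.129,.08),90.6)
a=cv2.imread('pics/t8.png')[90:260,120:350];b=cv2.imread('pics/s8.png')[230:400,210:370]
cv2.imwrite('pics/v4.png',np.hstack([cv2.resize(a,(400,300)),cv2.resize(b,(399,424),interpolation=cv2.INTER_CUBIC)[100:400]]))"
```

```text
bar [ 0.4247 -0.1244] L0.098 th 89.98 px 325 232
bar [ 0.4889 -0.1231] L0.096 th 90.01 px 325 210
t47.2 pos [0.4876 0.1786 0.2228] th 90.91 q7 -0.69 q1 0.16 F [-0.7 -0.8 -0.6] w 0.501 g 0.0
 yaw 0.31  shift now-frame cm [-30.79  -0.18  14.3 ]  after-yaw [-3.080e+01 -3.000e-02  1.428e+01]
t47.2 pos [0.4876 0.1786 0.2228] th 90.91 q7 -0.69 q1 0.16 F [-0.7 -0.8 -0.6] w 0.501 g 0.0
 yaw 0.31  shift now-frame cm [-30.75  -0.17  14.3 ]  after-yaw [-3.076e+01 -3.000e-02  1.428e+01]
```

View pics/v4.png

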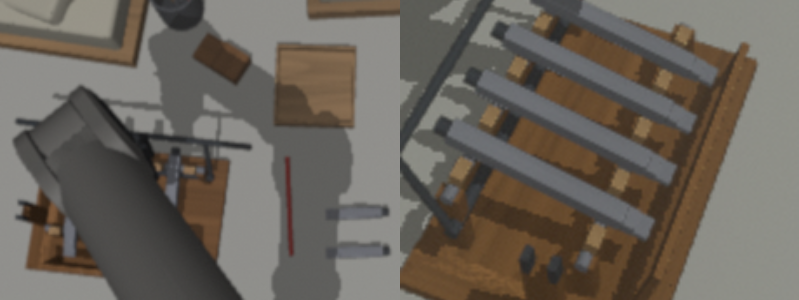

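All four longs lie parallel in their slots, and the shorts are unmoved at (325,210) and (325,232). Now short S1.

Call:
carry_out:
  targets:
    - [-3.85,0,0,0,0]
    - [-3.85,0,0,0,0]
    - [-3.85,0,0,0,0]
    - [-3.85,0,0,0,0]
    - [-3.85,0,2,0,0]
    - [-3.85,0,4,0,0]
    - [-3.85,0,4,0,0]
    - [-3.85,0,4,0,0]
    - [0,0,0,0,0]
    - [0,0,0,0,0]
    - [0,0,0,0,0]

```text
t: 48.35
eef_pos: [0.4925, -0.1165, 0.0962]
tool_rot: [0.0, 0.702, 0.712, 0.001]
contact_force: [0.8, -0.7, -0.3]
gripper_width: 0.5
grasp_force: 0.0
```

```bash
python3 -c "
from h import *
go((.4905,-.129,.001),90.6)"
```

```text
t48.4 pos [ 0.4925 -0.1165  0.0962] th 90.84 q7 -0.20 q1 0.58 F [ 0.8 -0.7 -0.3] w 0.500 g 0.0
 yaw 0.24  shift now-frame cm [-1.26 -0.23  9.52]  after-yaw [-1.25 -0.21  9.52]
```

Call:
carry_out:
  targets:
    - [-0.6,-0.1,2,0,0]
    - [-0.6,-0.1,2,0,0]
    - [-0.05,0,2,0,0]
    - [0,0,1.5,0,0]
    - [0,0,1,0,0]
    - [0,0,0.6,0,0]
    - [0,0,0.4,0,0]
    - [0,0,0,0,-1]
    - [0,0,0,0,-1]
    - [0,0,0,0,-1]
    - [0,0,0,0,-1]
    - [0,0,0,0,-1]
  force: 40

```text
t: 49.55
eef_pos: [0.4903, -0.1302, 0.001]
tool_rot: [0.0, 0.703, 0.711, 0.0]
contact_force: [-1.8, 0.6, 5.2]
gripper_width: 0.2
grasp_force: 40.2
```

Call:
carry_out:
  targets:
    - [0,0,-1,0,-1]
    - [0,0,-4,0,-1]
    - [0,0,-5,0,-1]
    - [0,0,-5,0,-1]
    - [1.24,2.79,0,0,-1]
    - [1.24,2.79,0,0,-1]
    - [1.24,2.79,0,0,-1]
    - [1.24,2.79,0,0,-1]
    - [1.24,2.79,0,0,-1]
    - [1.24,2.79,0,0,-1]
    - [1.24,2.79,0,0,-1]
    - [1.24,2.79,0,0,-1]

```text
t: 50.75
eef_pos: [0.7125, -0.028, 0.1507]
tool_rot: [-0.0, 0.703, 0.711, -0.0]
contact_force: [0.1, 0.3, -1.2]
gripper_width: 0.201
grasp_force: 39.6
```

Call:
carry_out:
  targets:
    - [0,0,0,-8,-1]
    - [0,0,0,-8,-1]
    - [0,0,0,-8,-1]
    - [0,0,0,-8,-1]
    - [0,0,0,-8,-1]
    - [0,0,0,-8,-1]
    - [0,0,0,-8,-1]
    - [0,0,0,-8,-1]
    - [0,0,0,-8,-1]
    - [0,0,0,-8,-1]
    - [0,0,0,-8,-1]
    - [0,0,0,0,-1]

```text
t: 51.95
eef_pos: [0.7115, -0.0289, 0.1504]
tool_rot: [-0.001, 0.011, 1.0, 0.0]
contact_force: [0.4, -0.2, -1.9]
gripper_width: 0.198
grasp_force: 39.7
```

```bash
python3 -c "
from h import *
bars(snap('top','pics/t9.png'))
go((.7125,-.0265,.009),178.9)"
```

```text
bar [ 0.4247 -0.1244] L0.098 th 89.98 px 325 232
t52.0 pos [ 0.7115 -0.0287  0.1505] th 178.50 q7 1.05 q1 0.50 F [ 0.3  0.  -1.9] w 0.198 g 39.7
 yaw -0.4  shift now-frame cm [-0.1   0.22 14.15]  after-yaw [-0.09  0.22 14.15]
```

Call:
carry_out:
  targets:
    - [0,0.2,4,0,-1]
    - [0,0,4,0,-1]
    - [0,0,3,0,-1]
    - [0,0,2,0,-1]
    - [0,0,0.8,0,-1]
    - [0,0,0.4,0,-1]
    - [0,0,0,0,-1]
    - [0,0,0,0,-1]
    - [0,0,0,0,-0.35]
    - [0,0,0,0,-0.35]
    - [0,0,0,0,-0.35]

```text
t: 53.1
eef_pos: [0.7125, -0.0263, 0.0094]
tool_rot: [0.001, 0.012, 1.0, -0.0]
contact_force: [0.1, -0.2, 1.3]
gripper_width: 0.322
grasp_force: 0.0
```

Call:
carry_out:
  targets:
    - [0,0,-1,0,-0.35]
    - [0,0,-4,0,-0.35]
    - [0,0,-5,0,-0.35]
    - [0,0,-5,8,0]
    - [0,0,0,8,0]
    - [0,0,0,8,0]
    - [0,0,0,8,0]
    - [0,0,0,8,0]
    - [0,0,0,8,0]
    - [0,0,0,8,0]
    - [0,0,0,8,0]
    - [0,0,0,8,0]

```text
t: 54.3
eef_pos: [0.712, -0.0259, 0.1596]
tool_rot: [0.0, 0.599, 0.801, 0.0]
contact_force: [0.6, 0.0, -1.0]
gripper_width: 0.497
grasp_force: 0.0
```

Call:
carry_out:
  targets:
    - [0,0,0,8,0]
    - [0,0,0,8,0]
    - [0,0,0,0,0]

```text
t: 54.6
eef_pos: [0.7121, -0.0257, 0.1597]
tool_rot: [0.0, 0.703, 0.711, 0.0]
contact_force: [0.1, 0.5, -0.2]
gripper_width: 0.501
grasp_force: 0.0
```

```bash
python3 -c "
from h import *
bars(snap('top','pics/t10.png'))
go((.4247,-.1290,.08),90.3)"
```

```text
t54.6 pos [ 0.7121 -0.0258  0.1595] th 90.89 q7 -0.32 q1 0.32 F [-1.1  0.3 -0.1] w 0.500 g 0.0
 yaw 0.59  shift now-frame cm [ -9.87 -28.91   7.92]  after-yaw [-10.17 -28.79   7.95]
```

Call:
carry_out:
  targets:
    - [-1.24,-3.6,0,0,0]
    - [-1.24,-3.6,0,0,0]
    - [-1.24,-3.6,0,0,0]
    - [-1.24,-3.6,0,0,0]
    - [-1.24,-3.6,0,0,0]
    - [-1.24,-3.6,0,0,0]
    - [-1.24,-3.6,1,0,0]
    - [-1.24,-3.7,2,0,0]
    - [0,0,2,0,0]
    - [0,0,0,0,0]
    - [0,0,0,0,0]

```text
t: 55.75
eef_pos: [0.4252, -0.1285, 0.1093]
tool_rot: [0.0, 0.702, 0.712, 0.001]
contact_force: [-0.1, 0.2, 0.6]
gripper_width: 0.496
grasp_force: 0.0
```

```bash
python3 -c "
from h import *
go((.4247,-.1290,.001),90.3)
bars(snap('top','pics/t11.png'));snap('side','pics/s11.png')
a=cv2.imread('pics/t11.png')[90:260,240:410];b=cv2.imread('pics/s11.png')[150:270,200:370]
cv2.imwrite('pics/v5.png',np.hstack([cv2.resize(a,(360,360)),cv2.resize(b,(436,360))[:,:436]]))"
```

```text
t55.8 pos [ 0.4252 -0.1285  0.1093] th 90.85 q7 -0.12 q1 0.70 F [-0.1  0.2  0.6] w 0.496 g 0.0
 yaw 0.55  shift now-frame cm [-0.05 -0.07 10.83]  after-yaw [-0.05 -0.05 10.83]
```

View pics/v5.png

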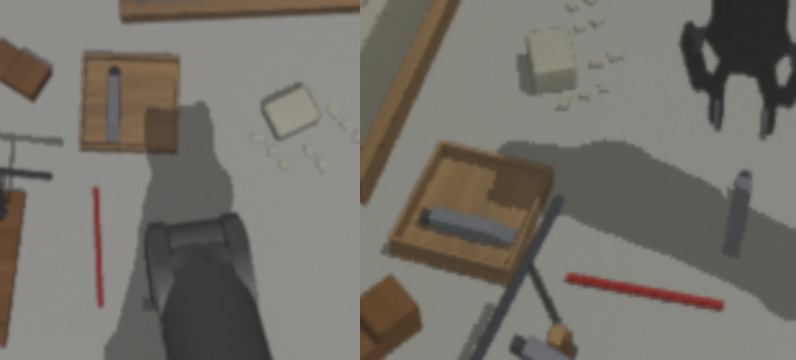

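S1 lies flat in the tray at (113,103) in the left crop. S2 is at side pixel (347,221), as predicted, so it is unmoved. Pick it up.

Call:
carry_out:
  targets:
    - [0,0,3,0,0]
    - [0,0,3,0,0]
    - [0,0,2,0,0]
    - [0,0,1.5,0,0]
    - [0,0,0.8,0,0]
    - [0,0,0.5,0,0]
    - [0,0,0,0,-1]
    - [0,0,0,0,-1]
    - [0,0,0,0,-1]
    - [0,0,0,0,-1]
    - [0,0,0,0,-1]

```text
t: 56.95
eef_pos: [0.4247, -0.1291, 0.0012]
tool_rot: [0.001, 0.703, 0.711, 0.0]
contact_force: [-1.1, 0.7, 6.4]
gripper_width: 0.201
grasp_force: 40.5
```

Call:
carry_out:
  targets:
    - [0,0,-1,0,-1]
    - [0,0,-4,0,-1]
    - [0,0,-5,0,-1]
    - [0,0,-5,0,-1]
    - [0.58,3.6,0,0,-1]
    - [0.58,3.6,0,0,-1]
    - [0.58,3.6,0,0,-1]
    - [0.58,3.6,0,0,-1]
    - [0.58,3.6,0,0,-1]
    - [0.58,3.6,0,0,-1]
    - [0.58,3.6,0,0,-1]
    - [0.58,3.6,0,0,-1]

```text
t: 58.15
eef_pos: [0.7124, -0.0791, 0.1507]
tool_rot: [-0.0, 0.703, 0.711, -0.0]
contact_force: [-0.3, -0.4, -1.9]
gripper_width: 0.198
grasp_force: 39.8
```

Call:
carry_out:
  targets:
    - [0,0,0,-8,-1]
    - [0,0,0,-8,-1]
    - [0,0,0,-8,-1]
    - [0,0,0,-8,-1]
    - [0,0,0,-8,-1]
    - [0,0,0,-8,-1]
    - [0,0,0,-8,-1]
    - [0,0,0,-8,-1]
    - [0,0,0,-8,-1]
    - [0,0,0,-8,-1]
    - [0,0,0,-8,-1]
    - [0,0,0,0,-1]

```text
t: 59.35
eef_pos: [0.711, -0.0797, 0.1505]
tool_rot: [-0.001, 0.011, 1.0, 0.0]
contact_force: [-0.1, -0.6, -2.3]
gripper_width: 0.197
grasp_force: 40.0
```

```bash
python3 -c "
from h import *
go((.712,-.0785,.009),178.9)"
```

```text
t59.4 pos [ 0.711  -0.0797  0.1505] th 178.74 q7 1.12 q1 0.58 F [-0.1 -0.6 -2.3] w 0.197 g 40.0
 yaw -0.16  shift now-frame cm [-0.11  0.11 14.15]  after-yaw [-0.1   0.12 14.15]
```

Call:
carry_out:
  targets:
    - [0,0.1,4,0,-1]
    - [0,0,4,0,-1]
    - [0,0,3,0,-1]
    - [0,0,2,0,-1]
    - [0,0,0.8,0,-1]
    - [0,0,0.4,0,-1]
    - [0,0,0,0,-1]
    - [0,0,0,0,-1]
    - [0,0,0,0,-0.35]
    - [0,0,0,0,-0.35]
    - [0,0,0,0,-0.35]

```text
t: 60.45
eef_pos: [0.7122, -0.0781, 0.0094]
tool_rot: [0.001, 0.012, 1.0, -0.0]
contact_force: [1.5, 0.7, 1.0]
gripper_width: 0.326
grasp_force: 0.0
```

Call:
carry_out:
  targets:
    - [0,0,-1,0,-0.35]
    - [0,0,-5,0,-0.35]
    - [0,0,-5,0,-0.35]
    - [0,0,-5,8,0]
    - [0,0,-5,8,0]
    - [0,0,-1,8,0]
    - [0,0,0,8,0]
    - [0,0,0,8,0]
    - [0,0,0,8,0]
    - [0,0,0,8,0]
    - [0,0,0,8,0]
    - [0,0,0,8,0]

```text
t: 61.65
eef_pos: [0.7116, -0.0776, 0.2296]
tool_rot: [0.0, 0.599, 0.801, 0.0]
contact_force: [0.8, 0.8, 0.5]
gripper_width: 0.497
grasp_force: 0.0
```

Call:
carry_out:
  targets:
    - [0,0,0,8,0]
    - [0,0,0,8,0]
    - [0,0,0,7.2,0]
    - [0,0,0,0,0]

```text
t: 62.05
eef_pos: [0.7117, -0.0775, 0.2296]
tool_rot: [0.0, 0.746, 0.666, 0.0]
contact_force: [0.9, -0.0, -0.3]
gripper_width: 0.499
grasp_force: 0.0
```

```bash
python3 -c "
from h import *
snap('top','pics/t12.png');snap('side','pics/s12.png')
go((.571,.0785,.2),83.56)
t=cv2.imread('pics/t12.png');s=cv2.imread('pics/s12.png')
A=cv2.resize(t[100:190,225:335],(440,360),interpolation=cv2.INTER_CUBIC);B=cv2.resize(s[190:280,240:330],(360,360),interpolation=cv2.INTER_CUBIC)
cv2.imwrite('pics/v6.png',np.hstack([A,B]))
print(proj('top',(.571-.004,.0785-.037,.155)),proj('side',(.571-.004,.0785-.037,.155)))"
```

```text
t62.1 pos [ 0.7117 -0.0777  0.2293] th 83.71 q7 -0.34 q1 0.40 F [-0.2  0.7 -0. ] w 0.498 g 0.0
 yaw 0.15  shift now-frame cm [ 13.99 -15.7    2.92]  after-yaw [ 13.95 -15.73   2.93]
[264.98342549 174.90454587] [279.54721192 215.00340076]
```

View pics/v6.png

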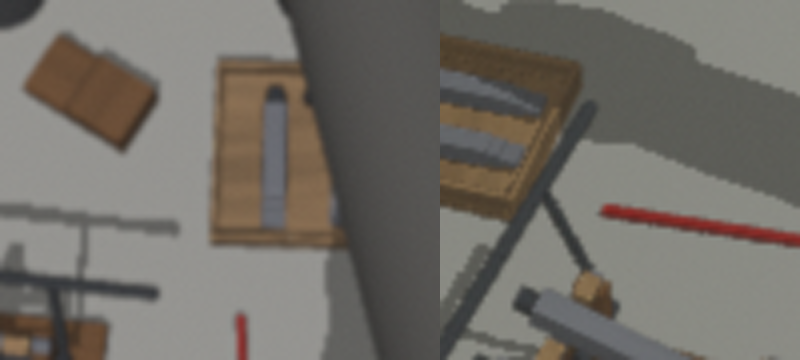

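Both shorts are flat in the tray. The rod end is at top (264.5,173) and side (278,216), which is about 1.48 rad, fully back. Grip it.

Call:
carry_out:
  targets:
    - [2.8,-3.08,0,0,0]
    - [2.8,-3.08,0,0,0]
    - [2.8,-3.08,0,0,0]
    - [2.8,-3.08,0,0,0]
    - [2.8,-3.08,0,0,0]
    - [0,0,2,0,0]
    - [0,0,2,0,0]
    - [0,0,2,0,0]
    - [0,0,1,0,0]
    - [0,0,0.8,0,0]
    - [0,0,0.7,0,0]
    - [0,0,0,0,0]
  force: 25

```text
t: 63.35
eef_pos: [0.5743, 0.0784, 0.1431]
tool_rot: [-0.0, 0.746, 0.666, -0.0]
contact_force: [0.2, 0.1, -1.1]
gripper_width: 0.505
grasp_force: 0.0
```

Call:
carry_out:
  targets:
    - [0,0,0,0,-1]
    - [0,0,0,0,-1]
    - [0,0,0,0,-1]
    - [0,0,0,0,-1]
    - [0,0,0,0,-1]
    - [0,0,0,0,-1]

```text
t: 63.95
eef_pos: [0.574, 0.0787, 0.1442]
tool_rot: [-0.0, 0.746, 0.666, -0.0]
contact_force: [-4.2, -0.7, 6.3]
gripper_width: 0.1
grasp_force: 25.1
```

```bash
python3 -c "
from h import *
go((.4459,.0917,.0916),83.6)
a0=np.arctan2(.0453,.0915);prev=None
for t in np.linspace(1.45,0,13):
    P=np.array([-.102*np.cos(a0+t),-.102*np.sin(a0+t)])*100
    if prev is not None: print(round(t,2),(P-prev).round(2).tolist())
    prev=P"
```

```text
t64.0 pos [0.574  0.0787 0.1442] th 83.51 q7 -0.67 q1 0.25 F [-4.2 -0.7  6.3] w 0.100 g 25.1
 yaw -0.09  shift now-frame cm [ -0.15 -12.87   5.27]  after-yaw [ -0.14 -12.87   5.26]
1.33 [-1.18, -0.34]
1.21 [-1.22, -0.19]
1.09 [-1.23, -0.05]
0.97 [-1.23, 0.1]
0.85 [-1.21, 0.25]
0.72 [-1.17, 0.39]
0.6 [-1.11, 0.53]
0.48 [-1.04, 0.66]
0.36 [-0.95, 0.78]
0.24 [-0.85, 0.89]
0.12 [-0.74, 0.99]
0.0 [-0.61, 1.07]
```

Call:
carry_out:
  targets:
    - [0,-1.3,-0.36,0,-1]
    - [0,-1.26,-0.19,0,-1]
    - [0,-1.25,-0.05,0,-1]
    - [0,-1.24,0.1,0,-1]
    - [0,-1.22,0.25,0,-1]
    - [0,-1.18,0.4,0,-1]
    - [0,-1.12,0.54,0,-1]
    - [0,-1.05,0.67,0,-1]
    - [0,-0.96,0.79,0,-1]
    - [0,-0.86,0.9,0,-1]
    - [0,-0.75,1.0,0,-1]
    - [0,-0.62,1.08,0,-1]

```text
t: 65.15
eef_pos: [0.4459, 0.0928, 0.0925]
tool_rot: [0.0, 0.746, 0.666, -0.001]
contact_force: [-2.7, -1.7, 4.4]
gripper_width: 0.103
grasp_force: 28.0
```

Call:
carry_out:
  targets:
    - [0,-0.1,0.15,0,-1]
    - [0,0,0,0,-1]
    - [0,0,0,0,-1]

```text
t: 65.45
eef_pos: [0.4448, 0.0929, 0.0906]
tool_rot: [-0.001, 0.746, 0.666, -0.001]
contact_force: [-5.6, -0.2, -0.4]
gripper_width: 0.1
grasp_force: 27.4
```

Call:
carry_out:
  targets:
    - [0,-0.05,0.15,0,-1]
    - [0,-0.05,0.15,0,-1]
    - [0,0,0,0,-1]
    - [0,0,0,0,-1]

```text
t: 65.85
eef_pos: [0.4446, 0.0929, 0.0895]
tool_rot: [0.001, 0.746, 0.666, -0.001]
contact_force: [-12.6, -4.1, 26.4]
gripper_width: 0.108
grasp_force: 30.1
```

Call:
carry_out:
  targets:
    - [0,-0.05,0.15,0,-1]
    - [0,-0.05,0.15,0,-1]
    - [0,0,0,0,-1]
    - [0,0,0,0,-1]

```text
t: 66.25
eef_pos: [0.4447, 0.0933, 0.0878]
tool_rot: [0.001, 0.746, 0.666, -0.0]
contact_force: [-14.5, -3.9, 41.3]
gripper_width: 0.104
grasp_force: 32.4
```

The stop is firm, so the keeper is home. Ease off, release, rise and check.

Call:
carry_out:
  targets:
    - [0,0.1,-0.3,0,-1]
    - [0,0,0,0,-0.4]
    - [0,0,0,0,0]
    - [0,0,0,0,0]
    - [0,0,-0.5,0,0]
    - [0,0,-3,0,0]
    - [0,0,-5,0,0]
    - [0,0,-5,0,0]
    - [-3,0,0,0,0]
    - [-4,0,0,0,0]
    - [-5,0,0,0,0]
    - [-5,0,0,0,0]

```text
t: 67.45
eef_pos: [0.4258, -0.0771, 0.2234]
tool_rot: [0.001, 0.746, 0.666, 0.0]
contact_force: [1.1, 0.6, -0.7]
gripper_width: 0.5
grasp_force: 0.0
```

Call:
carry_out:
  targets:
    - [-5,0,0,0,0]
    - [-5,0,0,0,0]
    - [-5,0,0,0,0]
    - [-5,0,0,0,0]
    - [0,0,0,0,0]
    - [0,0,0,0,0]

```text
t: 68.05
eef_pos: [0.403, -0.2752, 0.2227]
tool_rot: [-0.0, 0.747, 0.665, 0.0]
contact_force: [0.2, -0.1, 0.1]
gripper_width: 0.498
grasp_force: 0.0
```

```bash
python3 -c "
from h import *
snap('top','pics/t13.png');snap('side','pics/s13.png')
go(None)
t=cv2.imread('pics/t13.png');s=cv2.imread('pics/s13.png')
A=cv2.resize(t[100:260,120:340],(385,280),interpolation=cv2.INTER_CUBIC);B=cv2.resize(s[190:400,200:360],(415,545),interpolation=cv2.INTER_CUBIC)
A=cv2.copyMakeBorder(A,0,265,0,0,0)
cv2.imwrite('pics/v7.png',np.hstack([A,B]))"
```

```text
t68.2 pos [ 0.4037 -0.2731  0.2228] th 83.59 q7 0.24 q1 0.90 F [-0.4 -0.3 -0.5] w 0.500 g 0.0
```

View pics/v7.png

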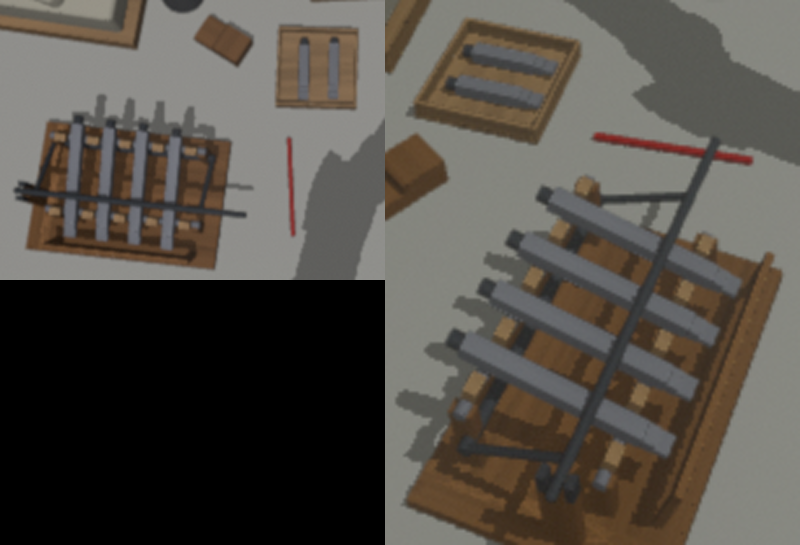

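Run:
```python
from h import *
psi=-.1124;u=np.array([np.cos(psi),np.sin(psi),0]);v=np.array([-np.sin(psi),np.cos(psi),0]);h=np.array([.5366,.0825,.06]);a0=np.arctan2(.0453,.0915)
for k in ("0","13"):
  for n in("top","side"):
    im=cv2.GaussianBlur(cv2.cvtColor(cv2.imread(f"pics/{n}{k}.png"),cv2.COLOR_BGR2GRAY),(3,3),0).astype(np.float32);r=[]
    A=np.arange(-.2,.3,.02)
    for t in A:
        g=h-u*.102*np.cos(a0+t)+np.array([0,0,.102*np.sin(a0+t)])
        P=np.array([proj(n,g+v*y) for y in np.linspace(.03,.27,60)],np.float32)
        r.append(cv2.remap(im,P[:,:1],P[:,1:],cv2.INTER_LINEAR).mean())
    i=int(np.argmin(r)); print(k,n,"best",A[i].round(3))
```

```text
0 top best 0.06
0 side best 0.04[ WARN:0@0.859] global loadsave.cpp:275 findDecoder imread_('pics/top13.png'): can't open/read file: check file path/integrity
Traceback (most recent call last):
cv2.error: OpenCV(4.12.0) /io/opencv/modules/imgproc/src/color.cpp:199: error: (-215:Assertion failed) !_src.empty() in function 'cvtColor'
```

```bash
cp pics/t13.png pics/top13.png; cp pics/s13.png pics/side13.png
python3 - <<'E'
from h import *
psi=-.1124;u=np.array([np.cos(psi),np.sin(psi),0]);v=np.array([-np.sin(psi),np.cos(psi),0]);h=np.array([.5366,.0825,.06]);a0=np.arctan2(.0453,.0915)
for k in ("0","13"):
  for n in("top","side"):
    im=cv2.GaussianBlur(cv2.cvtColor(cv2.imread(f"pics/{n}{k}.png"),cv2.COLOR_BGR2GRAY),(3,3),0).astype(np.float32);r=[]
    A=np.arange(-.2,.3,.01)
    for t in A:
        g=h-u*.102*np.cos(a0+t)+np.array([0,0,.102*np.sin(a0+t)])
        P=np.array([proj(n,g+v*y) for y in np.linspace(.03,.27,60)],np.float32)
        r.append(cv2.remap(im,P[:,:1],P[:,1:],cv2.INTER_LINEAR).mean())
    i=int(np.argmin(r)); print(k,n,"best",A[i].round(3))
E
```

```text
Traceback (most recent call last):
  File "h.py", line 9, in proj
    c,E=cal(n); p=E[:3,:3]@np.asarray(P,float)+E[:3,3]
        ~~~^^^
  File "h.py", line 5, in cal
    c=imaging.calibration(n); return c,np.array(c["extrinsics"])
ValueError: time passes only in moves, steps and waits
```

```bash
sed -i 's/^def cal(n):/import functools\n@functools.lru_cache(None)\ndef cal(n):/' h.py
python3 - <<'E'
from h import *
psi=-.1124;u=np.array([np.cos(psi),np.sin(psi),0]);v=np.array([-np.sin(psi),np.cos(psi),0]);h=np.array([.5366,.0825,.06]);a0=np.arctan2(.0453,.0915)
for k in ("0","13"):
  for n in("top","side"):
    im=cv2.GaussianBlur(cv2.cvtColor(cv2.imread(f"pics/{n}{k}.png"),cv2.COLOR_BGR2GRAY),(3,3),0).astype(np.float32);r=[]
    A=np.arange(-.2,.3,.01)
    for t in A:
        g=h-u*.102*np.cos(a0+t)+np.array([0,0,.102*np.sin(a0+t)])
        P=np.array([proj(n,g+v*y) for y in np.linspace(.03,.27,60)],np.float32)
        r.append(cv2.remap(im,P[:,:1],P[:,1:],cv2.INTER_LINEAR).mean())
    i=int(np.argmin(r)); print(k,n,"best",A[i].round(3))
E
```

```text
0 top best 0.06
0 side best 0.05
13 top best 0.06
13 side best 0.02
```

The picture agrees with home within measuring error (0.02 to 0.06 rad, against a 0.07 limit). To be sure, I'll press the rod down from above with shut fingers.

Call:
carry_out:
  targets:
    - [4.6,0,0,0,-1]
    - [4.6,0,0,0,-1]
    - [4.6,0,0,0,-1]
    - [4.6,0,0,0,-1]
    - [4.6,0,0,0,-1]
    - [4.6,0,0,0,-1]
    - [4.6,0,0,0,-1]
    - [4.6,0,0,0,-1]
    - [0,0,4,0,-1]
    - [0,0,4,0,-1]
    - [0,0,1.5,0,-1]
    - [0,0,0,0,-1]

```text
t: 69.35
eef_pos: [0.4425, 0.0924, 0.126]
tool_rot: [-0.001, 0.745, 0.667, -0.002]
contact_force: [-0.3, -0.2, 0.6]
gripper_width: -0.002
grasp_force: 0.0
```

Call:
carry_out:
  targets:
    - [0,0,0.5,0,-1]
    - [0,0,0.4,0,-1]
    - [0,0,0.2,0,-1]
    - [0,0,0.1,0,-1]
    - [0,0,0,0,-1]

```text
t: 69.85
eef_pos: [0.4453, 0.0912, 0.1161]
tool_rot: [0.0, 0.746, 0.666, 0.0]
contact_force: [0.5, -0.1, 0.9]
gripper_width: -0.006
grasp_force: 0.0
```

Call:
carry_out:
  targets:
    - [0,0,0.15,0,-1]
    - [0,0,0.1,0,-1]
    - [0,0,0,0,-1]

```text
t: 70.15
eef_pos: [0.445, 0.0911, 0.1132]
tool_rot: [-0.0, 0.746, 0.666, -0.0]
contact_force: [0.1, -0.2, 0.5]
gripper_width: 0.004
grasp_force: 0.0
```

Call:
carry_out:
  targets:
    - [0,0,0.15,0,-1]
    - [0,0,0.15,0,-1]
    - [0,0,0,0,-1]

```text
t: 70.45
eef_pos: [0.445, 0.0912, 0.1103]
tool_rot: [0.0, 0.746, 0.666, -0.0]
contact_force: [-1.1, 1.4, 2.2]
gripper_width: 0.004
grasp_force: 1.2
```

Call:
carry_out:
  targets:
    - [0,0,0.1,0,-1]
    - [0,0,0.1,0,-1]
    - [0,0,0,0,-1]

```text
t: 70.75
eef_pos: [0.4451, 0.0912, 0.1098]
tool_rot: [0.001, 0.746, 0.666, -0.001]
contact_force: [-7.8, -2.5, 24.2]
gripper_width: 0.001
grasp_force: 12.0
```

The rod stops firm with its top at z = 0.110 m, exactly home (105 + 5 mm). Withdraw and hand in.

Call:
carry_out:
  targets:
    - [0,0,-1,0,-1]
    - [0,0,-4,0,-1]
    - [0,0,-5,0,-1]
    - [-4,0,-2,0,-1]
    - [-5,0,0,0,-1]
    - [-5,0,0,0,-1]
    - [-5,0,0,0,-1]
    - [0,0,0,0,-1]
    - [0,0,0,0,-1]

```text
t: 71.65
eef_pos: [0.4232, -0.0985, 0.2282]
tool_rot: [-0.0, 0.747, 0.665, 0.0]
contact_force: [1.2, 0.8, -0.6]
gripper_width: 0.003
grasp_force: 0.0
```

```bash
python3 -c "
from h import *
go(None); print(bot.hand_in())"
```

```text
t71.7 pos [ 0.4232 -0.0985  0.2282] th 83.30 q7 -0.12 q1 0.70 F [ 1.2  0.8 -0.6] w 0.003 g 0.0
the job is handed in; nothing more can be done
None
```

I handed the job in at about 72 s, with all four long chisels racked, both short ones flat in the tray and the keeper bar home; `hand_in()` gave no verdict, so I don't know how it was judged.

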